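# Opening check of the coffee bar's milk thermometers

### The job

Do the morning check of the milk thermometers: with the dock still empty, press its zero key (the one nearer you) firmly with the fingers for about half a second; then push every probe thermometer lying on the counter fully home into a spring clip of its own, stem pointing away from you over the metal block and its handle centred in the clip, and plug the reference probe from its stand fully into the socket on the dock. When all that is in place, press the log key (the farther one) in the same way; then put the reference probe back upright and fully down in its stand and leave the thermometers in the dock, without disturbing the cups, pitcher and tamper.

Things in the scene. Friction and masses are not known exactly. Their poses are not given: they have to be found in the camera images.
- dock: Grey fixed check dock, deck 20 mm high, x -75 to +105 mm, y -145 to +225. Origin: on the counter under the middle of the row of four clips; x points away from the robot (within 0.15 rad), y left. Metal block along the far edge (x 55 to 100, y -143 to 143, top at 34 mm): clipped stems lie over it, not touching. Black panel on the left end (y 152 to 224, top at 40 mm) with two keys and the socket.
- clip1 (a point): Rightmost of 4 spring clips, 75 mm apart along dock y. Point: where the middle of a fully home handle lies, on its axis, 40 mm above the counter; axes as the dock's, handle along x. Two spring steel jaws, left and right, each with two 8 mm wide fingers at x = -27 and +27 mm; between these, 46 mm are free for a gripper's fingers down to the deck, 20 mm below this point.
- clip2 (a point): Second clip from the right, like clip1. On every clip the jaws' round lips, 3.5 to 11.5 mm above the point, leave a 19 mm gap; a handle pushed straight down forces them apart sideways with 10 to 15 N (first touch about 15 mm above home, lips passed 7 mm above home) and snaps home onto two saddles 12 mm below the point. Pulling it out straight up takes as much.
- clip3 (a point): Third clip from the right, like clip1.
- clip4 (a point): Leftmost clip, next to the panel, like clip1.
- therm1_mid (a point): Probe thermometer 1 of at most 4, all alike (None if absent); any fits any clip. White round handle, 24 mm across, 80 mm long; box head 24 x 26 x 24 mm with a dark display at the rear (x -40 to -64 mm) that stops rolling; 5 mm steel stem in front (x 40 to 95). 55 to 90 g. Point: middle of the handle on its axis, 12 mm above what it lies on; x along the stem, z up through the display.
- therm1_tip (a point): Tip of thermometer 1's stem, 95 mm from the handle's middle.
- therm2_mid (a point): Probe thermometer 2 of at most 4, all alike (None if absent); any fits any clip. White round handle, 24 mm across, 80 mm long; box head 24 x 26 x 24 mm with a dark display at the rear (x -40 to -64 mm) that stops rolling; 5 mm steel stem in front (x 40 to 95). 55 to 90 g. Point: middle of the handle on its axis, 12 mm above what it lies on; x along the stem, z up through the display.
- therm2_tip (a point): Tip of thermometer 2's stem, 95 mm from the handle's middle.
- therm3_mid (a point): Probe thermometer 3 of at most 4, all alike (None if absent); any fits any clip. White round handle, 24 mm across, 80 mm long; box head 24 x 26 x 24 mm with a dark display at the rear (x -40 to -64 mm) that stops rolling; 5 mm steel stem in front (x 40 to 95). 55 to 90 g. Point: middle of the handle on its axis, 12 mm above what it lies on; x along the stem, z up through the display.
- therm3_tip (a point): Tip of thermometer 3's stem, 95 mm from the handle's middle.
- therm4_mid (a point): Probe thermometer 4 of at most 4, all alike (None if absent); any fits any clip. White round handle, 24 mm across, 80 mm long; box head 24 x 26 x 24 mm with a dark display at the rear (x -40 to -64 mm) that stops rolling; 5 mm steel stem in front (x 40 to 95). 55 to 90 g. Point: middle of the handle on its axis, 12 mm above what it lies on; x along the stem, z up through the display.
- therm4_tip (a point): Tip of thermometer 4's stem, 95 mm from the handle's middle.
- ref_mid (a point): Reference probe, upright: black round grip, 20 mm across, 40 high, over a steel collar (24 across, 6 high) and a steel pin 6 across, 32 long, tapered tip; 60 g. Point: centre of the grip, 58 mm above the pin tip, 20 below the top; z up. At the start it is parked in its stand.
- ref_tip (a point): Tip of the reference probe's pin (lower end).
- stand_hole (a point): The stand of the reference probe: a grey fixed block, 50 x 50 x 38 mm, with a round hole 8.5 mm in diameter, 34 mm deep. Point: centre of the hole mouth, 38 mm above the counter; z up. The parked probe rests with its collar on the block, its tip 32 mm below this point.
- socket (a point): Terminal socket for the reference probe in an aluminium block on the dock's panel: round hole 8 mm in diameter, slightly countersunk, 35 mm deep. Point: centre of the mouth, level with the panel's top, 40 mm above the counter. Fully plugged in, the collar rests on the panel and the pin's tip is 32 mm below this point.
- zero_key: Zero key: of the two flat membrane keys on the dock's panel the one nearer to the robot, grey, 32 (x) by 36 (y) mm. Origin: centre of its top face, 44 mm above the counter; z up. It gives 1.8 mm at most, on a stiff spring of about 9 N when fully down; it registers more than 4 N held for 0.3 s, pressed with the gripper's fingers.
- log_key: Log key: the same membrane key again, the farther one, between zero key and socket (47 mm beyond the zero key, 53 mm short of the socket). Origin: centre of its top face, 44 mm above the counter. Same travel and force.
- paper_cup: Bystander to leave alone: white paper cup, 100 mm high, open. Origin: centre of its underside.
- paper_cup2: Bystander to leave alone: second white paper cup, 100 mm high. Origin: centre of its underside.
- pitcher: Bystander to leave alone: steel milk pitcher, 100 mm high. Origin: centre of its underside.
- tamper: Bystander to leave alone: steel coffee tamper, 58 mm wide, 90 mm high. Origin: centre of its underside.
- demitasse: Bystander to leave alone: white espresso cup, 55 mm high. Origin: centre of its underside.
Mind the look-alikes: they are no part of the job. What is shaped like the part that bears therm4_mid but brown is not meant. Leave any orange look-alike of the part that bears therm1_mid alone.

How it is judged:
By the outcome, as a careful person would: the job done as asked, in the order asked, and still so for the second after the job is handed in, with the robot touching nothing.
Of therm1, therm2, therm3, therm4 only 3 to 4 are there at a start; the rules pass over those that are not, and their reading is None.
At some moment in a run one of therm1, therm2, therm3, therm4 may be knocked a few centimetres aside while the robot is not near it.
It also fails if it takes over 210 s, if anything falls off the work surface, if the arm or the gripper's body presses on something with over 40 N, if the wrist force passes 120 N, or if a joint passes its speed limit or range.

### The arm

A 6-joint arm with a two-finger parallel gripper is mounted at the origin on the work surface. World frame = base frame: x ahead of the robot, y to its left, z up, the work surface at z = 0. Lengths are in m, angles in degrees, forces in N, time in s.
With the tool pointing down it reaches from about 0.35 to 0.875 m from the base axis. Payload 4.2 kg.
Tool frame: the origin (TCP) lies midway between the tips of the shut fingers; the grasp point (between the pads) lies 19 mm behind it; z points along the fingers, y is the direction in which the jaws open and shut (so a half turn about z gives the same grasp; the last joint's range is limited). The gripper opens to 87 mm and grips with 3 to 60 N. Pads are 19 mm wide; open, the fingers measure 117 mm over their backs; the gripper's body (75 mm by 190 mm) begins 51 mm behind the grasp point.
Start: joints at [-51.99, 22.042, 0.453, 0, -68.411, -14.817], TCP at [0.246, -0.574, 0.223] pointing down, gripper open.
Joint ranges: [-179.83, 179.83], [-69.29, 118.12], [-61.27, 80.66], [-181.25, 117.63], [-171.15, -9.14], [-177.46, 177.46]. Speed limits (degrees/s): [159.86, 159.86, 180, 180, 180, 180].

### API

Orientations are given as a 3x3 rotation matrix whose columns are the frame's x, y, z axes.
In Python, from station import r gives the robot as it stands.
- The arm moves only by the tool carry_out, never from a script. Its argument "steps" is a list of rows, each a list of 2 entries, a list of its own where there are three numbers: the shift along the tool's x, y, z in cm, then the turn about the tool's z in degrees. In form: [[[x, y, z], twist], ...]. A call has 1 to 20 rows; each row is the pose to reach, as a shift and turn from the pose measured when the call began, along the tool's axes at that moment; what a row does not reach only later rows make up. A row lasts 1/10 s, in which the tool goes at most 50 mm and 8.59 degrees, less where a joint would pass 70% of its speed; a pose out of reach is approached as far as the arm can. A call with a gripper value outside its range is refused whole. "gripper" is the gripper's target within -1 to 1 (fully open at 1, half-way at 0, shut at -1), set as the call begins (left out, the last holds). The fingers move at their own pace and stop on an object; the grip force is fixed at half the most. Time passes only in rows, so rows that repeat a pose let the fingers close. It gives the time, the measured TCP pose, the force and the opening at its end, in the units of the state.
- r.sense(): the state, without advancing time (a new reading comes with each control period).
- r.capture(name): name is "scene" or "top"; returns the picture (384x512x3 uint8, red, green, blue); there is no depth.
- r.calibration(name): a dict with "camera_matrix" (3x3 intrinsics, pixels), "world_from_camera" (4x4, takes a point from camera to world coordinates). Camera axes: x right, y up, looking along -z (the intrinsics and any distortion apply to the point x, -y, -z); pixel columns grow to the right and rows downward; lengths in m; the calibration is good to about 2 mm. A picture is of the moment at which its call begins. calibration takes no time and is no camera call.
- r.finish_job(): hands the job in, once; it reports no verdict.
Trained networks look in the newest picture that a camera, given by its name, has taken for a name from the list of things; names that differ only in an ending like _2 or _b are one class to them, and where a whole thing is asked for, a point or a joint stands for the part that bears it (a point fixed in the world has none). Each returns a list of dicts, best first, with "confidence" (0 to 1); they miss things now and then, are a little off and sometimes report something else, mostly with a low value. They report only what shows in the picture. A call takes as long as a camera call. They do not tell look-alikes from the thing itself.
- r.cut_out(camera, target): "pixels" (384x512 bool, what is visible of it).
- r.place_of(camera, target): "centre" ([x, y, z] in m, in world coordinates, good to about 4 mm: a listed point, or the origin of a listed thing).
The state is a dict: "time_s": time; "joints": joint angles; "joint_velocities": joint speeds; "effort": joint torques, N m; "tcp_pos": TCP position; "ee_rot": TCP orientation; "wrist_force": force on the tool from outside, world axes, zero at the start; "moment": the same for the moment, N m; "gripper_width": opening from 0.0 (shut) to 1.0 (fully open).
Only numpy, scipy, OpenCV 4.12 (cv2) and the standard library are available. Lean on these libraries where they do the work, as an engineer would, in place of code of your own. Each camera call takes 0.05 s, during which the arm holds its last target. There are 200 camera calls.

## Working session

There is one attempt and no reset: what is moved stays moved. The work goes in short steps, Python scripts to look and compute and a tool call to move; the robot and the scene stay as the last step left them, time stands still between calls to the robot, and variables do not carry over. Pictures are saved under pics/ and viewed, about 12 in all and at most 16, crops included, and the job is handed in when it is done.

Besides the shell and the picture viewer there is one more tool, called after "Call:" as name(argument=value, ...) on one line, values as JSON. carry_out: Moves the arm, as the interface text tells. Its arguments: {"type":"object","properties":{"steps":{"type":"array","items":{"type":"array"}},"gripper":{"type":"number"}},"required":["steps"]}

```bash
mkdir -p pics; ls; python3 - <<'E'
from station import r
import cv2,numpy as np
for n in ("scene","top"):
    im=r.capture(n); cv2.imwrite(f"pics/{n}0.png",cv2.cvtColor(cv2.resize(im,(800,600),interpolation=cv2.INTER_CUBIC),cv2.COLOR_RGB2BGR))
    c=r.calibration(n); print(n,np.round(c["camera_matrix"],1).tolist(),np.round(c["world_from_camera"],3).tolist(), c.keys())
for t in ["dock","clip1","clip2","clip3","clip4","therm1_mid","therm1_tip","ref_mid","stand_hole","socket","zero_key","log_key","paper_cup","pitcher","tamper","demitasse"]:
    for n in ("scene","top"):
        print(t,n,[(np.round(d["centre"],3).tolist(),round(d["confidence"],2)) for d in r.place_of(n,t)[:6]])
s=r.sense();print(s["time_s"],s["ee_rot"],s["wrist_force"])
E
```

```text
pics
scene [[392.6, 0.0, 255.0], [0.0, 392.6, 191.1], [0.0, 0.0, 1.0]] [[-0.714, -0.488, 0.502, 1.137], [0.7, -0.481, 0.527, 0.681], [-0.016, 0.728, 0.685, 0.959], [0.0, 0.0, 0.0, 1.0]] dict_keys(['camera_matrix', 'world_from_camera'])
top [[453.2, 0.0, 258.2], [0.0, 453.2, 184.4], [0.0, 0.0, 1.0]] [[-0.012, 0.986, -0.168, 0.261], [-1.0, -0.013, -0.002, -0.029], [-0.004, 0.167, 0.986, 1.423], [0.0, 0.0, 0.0, 1.0]] dict_keys(['camera_matrix', 'world_from_camera'])
dock scene [([0.603, -0.005, -0.0], 0.69), ([0.425, 0.125, 0.011], 0.56), ([0.533, 0.28, 0.013], 0.33)]
dock top [([0.597, 0.0, -0.002], 0.87)]
clip1 scene [([0.6, 0.034, 0.038], 0.8), ([0.596, 0.107, 0.04], 0.74), ([0.602, -0.116, 0.036], 0.72), ([0.598, -0.038, 0.042], 0.65)]
clip1 top [([0.604, -0.118, 0.041], 0.97), ([0.598, -0.035, 0.043], 0.77), ([0.599, 0.037, 0.038], 0.64), ([0.602, 0.11, 0.041], 0.61), ([0.453, 0.03, 0.009], 0.32), ([0.427, -0.077, 0.008], 0.17)]
clip2 scene [([0.6, 0.034, 0.038], 0.8), ([0.596, 0.107, 0.04], 0.74), ([0.602, -0.116, 0.036], 0.72), ([0.598, -0.038, 0.042], 0.65)]
clip2 top [([0.604, 
[... 1972 characters left out ...]
0.6, -0.006, 0.004], 0.24)]
paper_cup top [([0.784, -0.139, -0.0], 0.83), ([0.797, 0.035, -0.001], 0.71), ([0.434, -0.171, 0.015], 0.32), ([0.597, 0.002, -0.001], 0.25)]
pitcher scene [([0.695, 0.377, 0.003], 0.87), ([0.596, 0.11, 0.042], 0.73), ([0.536, 0.278, 0.015], 0.42), ([0.798, 0.03, -0.0], 0.34)]
pitcher top []
tamper scene [([0.697, -0.352, 0.003], 0.87)]
tamper top [([0.699, -0.35, -0.0], 0.71)]
demitasse scene [([0.33, -0.395, 0.002], 0.52)]
demitasse top [([0.323, -0.399, -0.004], 0.68)]
1.7 [[-9.19176525e-01 -3.93845803e-01 -1.50175268e-05]
 [-3.93845802e-01  9.19176525e-01 -2.43284490e-05]
 [ 2.33854156e-05 -1.64475493e-05 -1.00000000e+00]] [ 0.05182435  1.31987885 -0.53452265]
```

View pics/scene0.png

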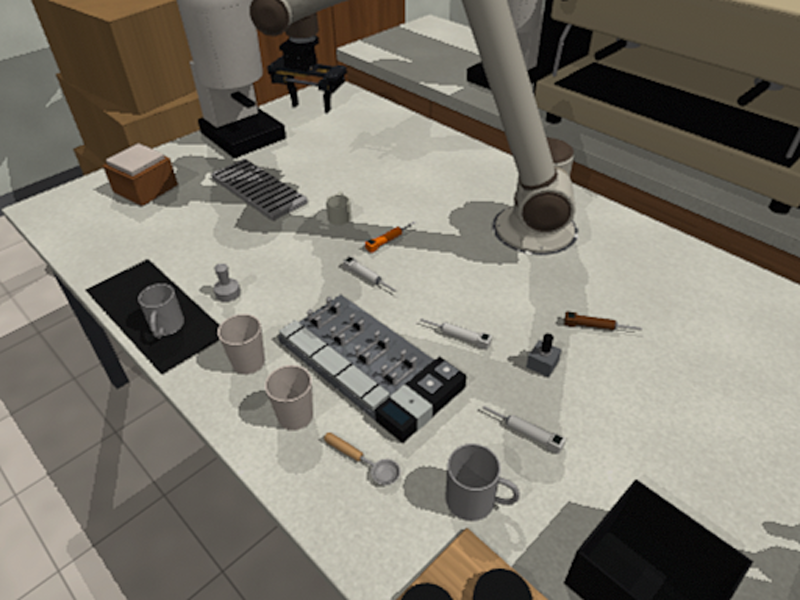

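View pics/top0.png

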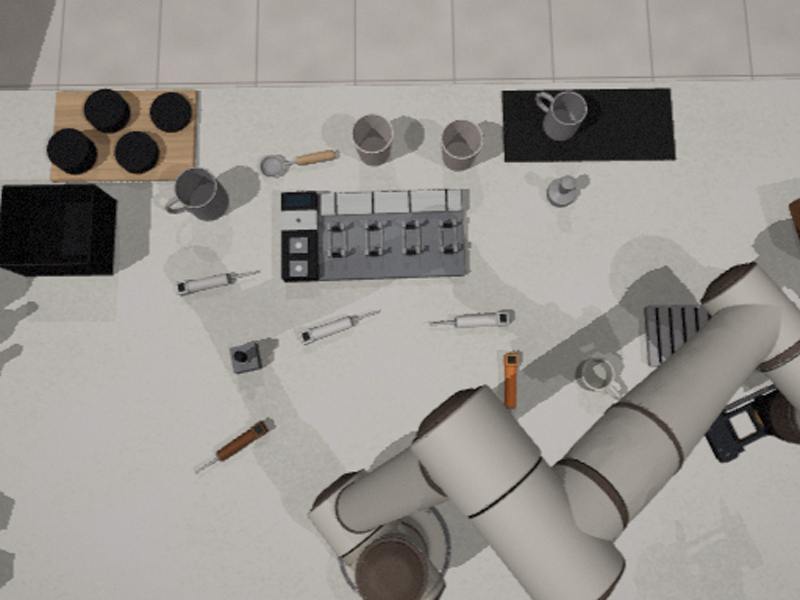

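The scene shows three white thermometers, which match the description. In the top view (800x600 px) they are at A (204,285), B (328,330) and C (483,320). The brown look-alike at (232,447) and the orange one at (511,380) are to be left alone. The reference probe in its stand is at (245,357), and the zero and log keys are at (299,268) and (299,243). Next I'll measure poses and confirm them in a crop.

```bash
cat >h.py <<'E'
from station import r
import cv2,numpy as np
def cam(n):
    c=r.calibration(n); return np.array(c["camera_matrix"]),np.array(c["world_from_camera"])
def proj(n,P):
    K,T=cam(n); p=(np.atleast_2d(P)-T[:3,3])@T[:3,:3]; p=p*[1,-1,-1]; q=p@K.T; return q[:,:2]/q[:,2:]
def plane(n,uv,z):
    K,T=cam(n); uv=np.atleast_2d(uv); d=np.c_[uv,np.ones(len(uv))]@np.linalg.inv(K).T*[1,-1,-1]@T[:3,:3].T
    return T[:3,3]+d*((z-T[2,3])/d[:,2])[:,None]
def go(pos,yaw=None):
    "shift in tool cm and twist deg to reach TCP pos with tool y at yaw from world y (mod 180)"
    s=r.sense(); R=np.array(s["ee_rot"]); d=R.T@(np.array(pos)-s["tcp_pos"])*100
    y=np.degrees(np.arctan2(-R[0,1],R[1,1])); t=0 if yaw is None else (y-yaw+90)%180-90
    print("shift cm",np.round(d,2),"twist",round(t,1),"| now",np.round(s["tcp_pos"],4),"yaw",round(y,1),"j",np.round(s["joints"],0),"t",round(s["time_s"],1),"F",np.round(s["wrist_force"],1),"w",round(s["gripper_width"]*87,1))
def save(n,name,c=None,k=2):
    im=r.capture(n)
    if c: im=im[c[1]:c[3],c[0]:c[2]]
    cv2.imwrite(f"pics/{name}.png",cv2.cvtColor(cv2.resize(im,None,fx=k,fy=k,interpolation=cv2.INTER_CUBIC),cv2.COLOR_RGB2BGR))
def therms(n,show=True):
    out=[]
    for d in r.cut_out(n,"therm1_mid"):
        m=d["pixels"]; v,u=np.nonzero(m)
        if len(u)<30: continue
        P=plane(n,np.c_[u,v]+0.0,0.012)[:,:2]; c=P.mean(0); w,V=np.linalg.eigh(np.cov((P-c).T)); a=V[:,1]
        t=(P-c)@a
        if -t.min()>t.max(): a=-a; t=-t
        col=np.median(r_im[n][v,u],axis=0)
        core=P[t<t.min()+.1]; cc=core.mean(0)
        print(n,round(d["confidence"],2),"n",len(u),"cent",np.round(c,4),"yaw(stem)",round(np.degrees(np.arctan2(a[1],a[0])),1),"len",np.round([t.min(),t.max()],3),"mid_rear",np.round(c+a*(t.min()+.064),4),"mid_tip",np.round(c+a*(t.max()-.095),4),"rgb",col)
r_im={}
def snap(n): r_im[n]=r.capture(n); return r_im[n]
E
python3 - <<'E'
from h import *
for n in("scene","top"):
    snap(n); therms(n)
    for t in ("zero_key","log_key","socket","stand_hole","ref_mid"):
        for d in r.cut_out(n,t)[:2]:
            v,u=np.nonzero(d["pixels"]); print(t,n,round(d["confidence"],2),len(u),u.mean().round(1),v.mean().round(1),plane(n,[u.mean(),v.mean()],{"z":.044,"l":.044,"s":.04,"r":.064}[t[0]])[0].round(4))
cv2.imwrite("pics/crop1.png",cv2.cvtColor(cv2.resize(np.array(r_im["top"])[110:310,100:360],None,fx=3,fy=3,interpolation=cv2.INTER_CUBIC),cv2.COLOR_RGB2BGR))
# dock projected check
E
```

```text
scene 0.68 n 146 cent [ 0.3164 -0.2306] yaw(stem) 178.3 len [-0.055  0.061] mid_rear [ 0.3076 -0.2304] mid_tip [ 0.3503 -0.2316] rgb [123.  55.   2.]
scene 0.67 n 197 cent [ 0.4356 -0.1793] yaw(stem) 91.6 len [-0.063  0.068] mid_rear [ 0.4356 -0.1787] mid_tip [ 0.4364 -0.2066] rgb [131. 129. 122.]
zero_key scene 0.4 91 286.2 237.0 [0.5417 0.1881 0.044 ]
socket scene 0.64 5497 239.4 234.4 [0.6323 0.0777 0.04  ]
socket scene 0.16 248 299.4 214.6 [0.4404 0.1533 0.04  ]
stand_hole scene 0.69 269 347.9 230.6 [0.387  0.3033 0.04  ]
top 0.79 n 242 cent [ 0.4339 -0.18  ] yaw(stem) 94.4 len [-0.055  0.056] mid_rear [ 0.4332 -0.1711] mid_tip [ 0.4369 -0.2191] rgb [164. 161. 159.]
top 0.74 n 329 cent [ 0.3107 -0.2352] yaw(stem) -3.2 len [-0.055  0.056] mid_rear [ 0.32   -0.2357] mid_tip [ 0.2717 -0.233 ] rgb [132.  77.  43.]
zero_key top 0.48 104 190.9 171.6 [0.5381 0.1824 0.044 ]
log_key top 0.61 721 238.4 88.6 [0.8072 0.0336 0.044 ]
socket top 0.67 6681 237.7 150.4 [0.6046 0.0372 0.04  ]
stand_hole top 0.73 6735 237.3 150.5 [0.6045 0.0382 0.04  ]
stand_hole top 0.7 248 157.8 228.4 [0.3636 0.2819 0.04  ]
```

View pics/crop1.png

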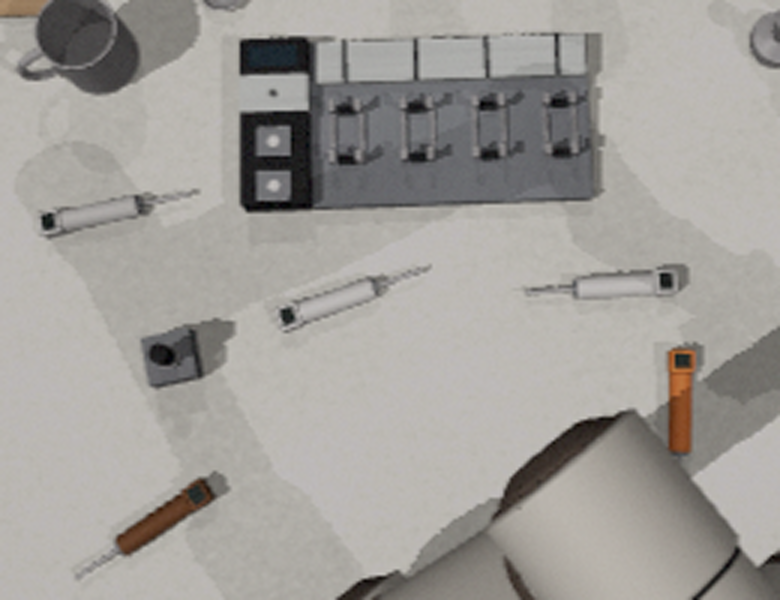

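```bash
python3 - <<'E'
from h import *
from scipy.optimize import least_squares
o=np.array([100,110])
for k,(a,b,c) in {"A":((38,222),(140,206),(198,191)),"B":((277,320),(380,287),(430,266)),"C":((678,282),(574,290),(525,291))}.items():
    P=plane("top",o+np.array([a,b,c])/3-.33,.012)[:,:2]; d=P[1]-P[0]; u=d/np.hypot(*d)
    d2=P[2]-P[0]; u2=d2/np.hypot(*d2)
    print(k,"len104:",np.hypot(*d).round(4),"len159",np.hypot(*d2).round(4),"yaw",np.degrees(np.arctan2(u[1],u[0])).round(1),np.degrees(np.arctan2(u2[1],u2[0])).round(1),"mid",((P[0]+P[1])/2+u*.012).round(4),(P[0]+u2*.064).round(4))
# blobs
for n in("top","scene"):
    im=np.array(snap(n)).astype(float).sum(2)
    for nm,p in {"zero":(.541,.186,.044),"log":(.588,.185,.044),"sock":(.641,.185,.04)}.items():
        u,v=proj(n,p)[0]; print(n,nm,(round(u,1),round(v,1)))
        w=im[int(v)-6:int(v)+7,int(u)-6:int(u)+7]; 
        if nm!="sock": q=np.clip(w-np.percentile(w,88),0,None)
        else: q=np.clip(np.percentile(w,5)-w,0,None)
        if nm=="sock": print(w.astype(int))
        yy,xx=np.mgrid[:13,:13]; c=((xx*q).sum()/q.sum()+int(u)-6,(yy*q).sum()/q.sum()+int(v)-6)
        print("   blob",np.round(c,2),plane(n,c,p[2])[0].round(4))
# network fit
rng={"clip1":(0,-.1125),"clip2":(0,-.0375),"clip3":(0,.0375),"clip4":(0,.1125)}
for n in("top","scene"):
    M=[];W=[]
    ds=r.place_of(n,"clip1")
    for d in ds:
        c=np.array(d["centre"])
        if c[2]>.03 and abs(c[0]-.6)<.02: M.append((0,[-.1125,-.0375,.0375,.1125][int(np.argmin(abs(np.array([-.1125,-.0375,.0375,.1125])-c[1])))]));W.append(c[:2])
    M=np.array(M);W=np.array(W)
    f=lambda q:((np.c_[M[:,0]*np.cos(q[2])-M[:,1]*np.sin(q[2]),M[:,0]*np.sin(q[2])+M[:,1]*np.cos(q[2])]+q[:2]-W)*1e3).ravel()
    s=least_squares(f,[.6,0,0]); print(n,s.x.round(4),np.degrees(s.x[2]).round(2),s.fun.round(1))
go([.54,.186,.2],0)
E
```

```text
A len104: 0.1083 len159 0.171 yaw -81.6 -79.5 mid [0.5184 0.3701] [0.5204 0.3726]
B len104: 0.1123 len159 0.1688 yaw -72.8 -71.1 mid [0.4221 0.117 ] [0.4227 0.1216]
C len104: 0.109 len159 0.1602 yaw 93.7 92.7 mid [ 0.4322 -0.1702] [ 0.4335 -0.1726]
top zero (np.float64(189.8), np.float64(170.7))
   blob [190.74 171.34] [0.5388 0.183  0.044 ]
top log (np.float64(190.3), np.float64(155.9))
   blob [190.6  156.52] [0.586 0.184 0.044]
top sock (np.float64(190.7), np.float64(139.8))
[[ 75  83  92  78 103  98 103 101  96 103 107 104 103]
 [192 200 202 197 186 209 262 260 252 256 255 245 285]
 [516 517 516 514 521 513 509 508 511 511 518 508 508]
 [515 516 514 513 514 513 510 511 520 513 516 508 510]
 [512 518 516 522 515 515 521 511 517 517 512 507 516]
 [524 518 522 519 521 514 517 514 514 516 515 513 513]
 [516 523 517 518 520 508 460 467 508 522 516 518 517]
 [519 521 519 520 511 443 263 284 444 516 519 516 512]
 [522 518 518 513 508 445 268 252 401 519 512 518 518]
 [513 516 518 516 511 509 456 435 483 509 513 511 510]
 [510 509 510 511 509 506 505 508 502 504 499 507 506]
 [519 511 51
[... 757 characters left out ...]
483 515 511 515]
 [536 521 517 521 523 466 334 269 405 516 523 515 513]
 [513 542 525 522 526 517 482 459 502 535 524 519 514]
 [350 506 532 534 523 526 531 536 535 528 524 524 522]
 [ 97 292 443 518 535 523 522 522 528 529 526 524 524]
 [ 44  27 172 396 527 541 528 523 523 524 525 524 523]
 [ 78  58  25 176 389 505 532 530 521 524 523 526 526]]
   blob [261.08 257.27] [0.6467 0.1857 0.04  ]
top [ 0.6012 -0.0025  0.0057] 0.33 [-2.5  1.5  0.5  0.2 -1.5  0.   3.5 -1.7]
scene [ 0.5997 -0.0019  0.0161] 0.92 [ 1.8 -0.3  1.9  2.9 -1.6 -0.9 -2.1 -1.8]
shift cm [-56.96  58.33   2.26] twist 23.2 | now [ 0.2462 -0.5745  0.2226] yaw 23.2 j [-52.  22.   0.   0. -68. -15.] t 2.6 F [-0.2 -0.9  0.4] w 86.7
```

Call:
carry_out(steps=[[[-57, 58.3, 5], 23.2], [[-57, 58.3, 5], 23.2], [[-57, 58.3, 5], 23.2], [[-57, 58.3, 5], 23.2], [[-57, 58.3, 5], 23.2], [[-57, 58.3, 5], 23.2], [[-57, 58.3, 5], 23.2], [[-57, 58.3, 5], 23.2], [[-57, 58.3, 5], 23.2], [[-57, 58.3, 5], 23.2], [[-57, 58.3, 5], 23.2], [[-57, 58.3, 5], 23.2], [[-57, 58.3, 5], 23.2], [[-57, 58.3, 5], 23.2], [[-57, 58.3, 5], 23.2], [[-57, 58.3, 5], 23.2], [[-57, 58.3, 5], 23.2], [[-57, 58.3, 5], 23.2], [[-57, 58.3, 5], 23.2], [[-57, 58.3, 5], 23.2]], gripper=-1)

```text
time_s: 4.6
tcp_pos: [0.54, 0.1847, 0.1727]
ee_rot: [[-1.0, 0.001, -0.0], [0.001, 1.0, -0.0], [0.0, -0.0, -1.0]]
wrist_force: [0.3, -0.4, -0.0]
gripper_width: 0.005
```

```bash
python3 - <<'E'
from h import *
for n,c,z in(("top",(190.45,140.5),.04),("scene",(262.95,256.45),.04)): print("socket",plane(n,c,z)[0].round(4))
go([.539,.184,.055],0)
E
```

```text
socket [0.6387 0.1858 0.04  ]
socket [0.6408 0.1875 0.04  ]
shift cm [ 0.1  -0.07 11.77] twist -0.1 | now [0.54   0.1847 0.1727] yaw -0.1 j [  35.   19.  -12.   -0.  -59. -125.] t 4.6 F [ 0.3 -0.4 -0. ] w 0.4
```

Call:
carry_out(steps=[[[0, 0, 5], 0], [[0, 0, 10], 0], [[0, 0, 12], 0], [[0, 0, 12.6], 0], [[0, 0, 12.8], 0], [[0, 0, 12.9], 0], [[0, 0, 13.0], 0], [[0, 0, 13.02], 0], [[0, 0, 13.02], 0], [[0, 0, 13.02], 0]])

```text
time_s: 5.6
tcp_pos: [0.5411, 0.1852, 0.0437]
ee_rot: [[-1.0, 0.001, 0.002], [0.001, 1.0, 0.001], [-0.002, 0.001, -1.0]]
wrist_force: [1.7, -0.9, 3.1]
gripper_width: 0.005
```

Call:
carry_out(steps=[[[0, 0, 0.25], 0], [[0, 0, 0.42], 0], [[0, 0, 0.42], 0], [[0, 0, 0.42], 0], [[0, 0, 0.42], 0], [[0, 0, 0.42], 0], [[0, 0, 0.42], 0], [[0, 0, 0.42], 0]])

```text
time_s: 6.4
tcp_pos: [0.5411, 0.1851, 0.0424]
ee_rot: [[-1.0, -0.0, 0.003], [-0.0, 1.0, 0.001], [-0.003, 0.001, -1.0]]
wrist_force: [-5.5, -1.2, 18.2]
gripper_width: 0.003
```

```bash
python3 - <<'E'
from h import *
go([.422,.118,.12],107.9)
E
```

```text
shift cm [11.89 -6.7  -7.8 ] twist 72.1 | now [0.5411 0.1851 0.0424] yaw 0.0 j [  35.   28.  -20.    0.  -42. -125.] t 6.4 F [-5.5 -1.2 18.2] w 0.3
```

Call:
carry_out(steps=[[[0, 0, -4], 0], [[0, 0, -8], -5], [[11.9, -6.7, -9], -108], [[11.9, -6.7, -9], -108], [[11.9, -6.7, -9], -108], [[11.9, -6.7, -9], -108], [[11.9, -6.7, -9], -108], [[11.9, -6.7, -9], -108], [[11.9, -6.7, -9], -108], [[11.9, -6.7, -9], -108], [[11.9, -6.7, -9], -108], [[11.9, -6.7, -9], -108], [[11.9, -6.7, -9], -108], [[11.9, -6.7, -9], -108], [[11.9, -6.7, -9], -108], [[11.9, -6.7, -9], -108], [[11.9, -6.7, -9], -108], [[11.9, -6.7, -9], -108]], gripper=0.3)

```text
time_s: 8.2
tcp_pos: [0.4218, 0.118, 0.1319]
ee_rot: [[0.308, -0.951, 0.003], [-0.951, -0.308, 0.001], [0.0, -0.003, -1.0]]
wrist_force: [-0.1, -0.1, 0.1]
gripper_width: 0.65
```

```bash
python3 - <<'E'
from h import *
go([.422,.118,.003],107.9)
a=np.array(snap("scene"))[150:350,200:430]; b=np.array(snap("top"))[130:330,110:340]
cv2.imwrite("pics/b1.png",cv2.cvtColor(cv2.resize(np.vstack([np.hstack([a,b])]),None,fx=1.73,fy=1.73,interpolation=cv2.INTER_CUBIC),cv2.COLOR_RGB2BGR))
E
```

```text
shift cm [1.000e-02 2.000e-02 1.289e+01] twist 0.1 | now [0.4218 0.118  0.1319] yaw 108.0 j [ 37.   9. -32.   0. -48. -19.] t 8.2 F [-0.1 -0.1  0.1] w 56.5
```

View pics/b1.png

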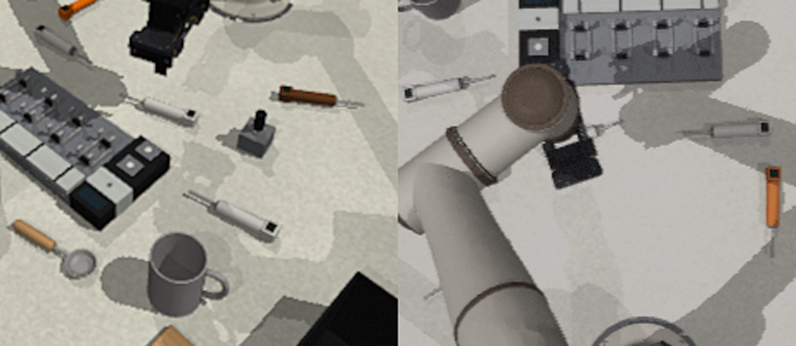

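```bash
python3 - <<'E'
from h import *
o=np.array([200,150])
for k,(a,b,c) in {"A":((279,233),(216,205),(187,192)),"B":((199,118),(142,101),(120,95))}.items():
    P=plane("scene",o+np.array([a,b,c])/1.73-.2,.012)[:,:2]; d=P[1]-P[0]; u=d/np.hypot(*d)
    d2=P[2]-P[0]; u2=d2/np.hypot(*d2)
    print(k,"len104:",np.hypot(*d).round(4),"len159",np.hypot(*d2).round(4),"yaw",np.degrees(np.arctan2(u[1],u[0])).round(1),np.degrees(np.arctan2(u2[1],u2[0])).round(1),"mid",((P[0]+P[1])/2+u*.012).round(4),(P[0]+u2*.064).round(4))
# model overlays
def model(m,y,h):
    c,s=np.cos(np.radians(y)),np.sin(np.radians(y)); L=[]
    for x,z in((-.064,0),(-.064,.024),(-.04,.024),(.04,.012),(.095,.012)): L.append((m[0]+x*c,m[1]+x*s,z))
    return np.array(L)
for n in("scene",): print(np.round((proj(n,model((.422,.118),-72,0))-o)*1.73,0).tolist())
E
```

```text
A len104: 0.1096 len159 0.163 yaw -75.0 -75.1 mid [0.5186 0.3706] [0.5178 0.3733]
B len104: 0.1151 len159 0.1606 yaw -68.2 -67.7 mid [0.4211 0.1185] [0.4196 0.1239]
[[194.0, 123.0], [195.0, 114.0], [183.0, 110.0], [144.0, 101.0], [119.0, 92.0]]
```

Call:
carry_out(steps=[[[0, 0, 5], -1.5], [[0, 0, 9], -1.5], [[0, 0, 11.5], -1.5], [[0, 0, 12.6], -1.5], [[0, 0, 12.8], -1.5], [[0, 0, 12.8], -1.5]])

```text
time_s: 8.9
tcp_pos: [0.4224, 0.1182, 0.004]
ee_rot: [[0.333, -0.943, 0.003], [-0.943, -0.333, 0.0], [0.001, -0.003, -1.0]]
wrist_force: [0.9, -1.1, -0.6]
gripper_width: 0.65
```

Call:
carry_out(steps=[[[0, 0, 0], 0], [[0, 0, 0], 0], [[0, 0, 0], 0], [[0, 0, 0], 0], [[0, 0, 0], 0], [[0, 0, 0], 0], [[0, 0, 0], 0], [[0, 0, 0], 0]], gripper=-1)

```text
time_s: 9.7
tcp_pos: [0.4227, 0.1184, 0.0043]
ee_rot: [[0.334, -0.943, 0.004], [-0.943, -0.334, 0.001], [0.0, -0.004, -1.0]]
wrist_force: [-0.6, 1.2, 4.6]
gripper_width: 0.269
```

Call:
carry_out(steps=[[[0, 0, -4], 0], [[0, 0, -8], 0], [[0, 0, -11], 0], [[0, 0, -12], 0], [[0, 0, -12], 0]])

```text
time_s: 10.2
tcp_pos: [0.4226, 0.1186, 0.125]
ee_rot: [[0.333, -0.943, 0.005], [-0.943, -0.333, 0.003], [-0.001, -0.006, -1.0]]
wrist_force: [-0.6, -0.4, -0.8]
gripper_width: 0.266
```

```bash
python3 - <<'E'
from h import *
go([.5995,.0355,.12],180.9)
E
```

```text
shift cm [ 13.74 -13.91   0.58] twist -71.4 | now [0.4226 0.1186 0.125 ] yaw 109.5 j [ 37.  10. -33.   0. -47. -18.] t 10.2 F [-0.6 -0.4 -0.8] w 23.1
```

Call:
carry_out(steps=[[[13.7, -13.9, 0.5], -71.4], [[13.7, -13.9, 0.5], -71.4], [[13.7, -13.9, 0.5], -71.4], [[13.7, -13.9, 0.5], -71.4], [[13.7, -13.9, 0.5], -71.4], [[13.7, -13.9, 0.5], -71.4], [[13.7, -13.9, 0.5], -71.4], [[13.7, -13.9, 0.5], -71.4], [[13.7, -13.9, 0.5], -71.4], [[13.7, -13.9, 0.5], -71.4], [[13.7, -13.9, 0.5], -71.4], [[13.7, -13.9, 0.5], -71.4], [[13.7, -13.9, 0.5], -71.4]])

```text
time_s: 11.5
tcp_pos: [0.5991, 0.0358, 0.1203]
ee_rot: [[1.0, 0.015, 0.005], [0.015, -1.0, 0.002], [0.005, -0.002, -1.0]]
wrist_force: [-1.0, 1.3, -1.0]
gripper_width: 0.269
```

```bash
python3 - <<'E'
from h import *
go([.5995,.0355,.06],180.9)
a=np.array(snap("scene"))[130:290,160:320]; b=np.array(snap("top"))[90:250,160:320]
cv2.imwrite("pics/b2.png",cv2.cvtColor(cv2.resize(np.hstack([a,b]),None,fx=2.5,fy=2.5,interpolation=cv2.INTER_CUBIC),cv2.COLOR_RGB2BGR))
p=r.sense()["tcp_pos"]
L=np.array([[p[0]+x,p[1],p[2]+.0077] for x in(-.064,-.04,0,.04,.095)])
for n,o in(("scene",(160,130)),("top",(160,90))): print(n,np.round((proj(n,L)-o+.2)*2.5).tolist())
E
```

```text
shift cm [0.01 0.05 6.03] twist -0.1 | now [0.5991 0.0358 0.1203] yaw -179.2 j [ 19.  25. -11.  -0. -54.  72.] t 11.5 F [-1.   1.3 -1. ] w 23.4
scene [[231.0, 154.0], [216.0, 163.0], [192.0, 180.0], [167.0, 197.0], [132.0, 221.0]]
top [[192.0, 191.0], [192.0, 171.0], [192.0, 138.0], [192.0, 105.0], [192.0, 60.0]]
```

View pics/b2.png

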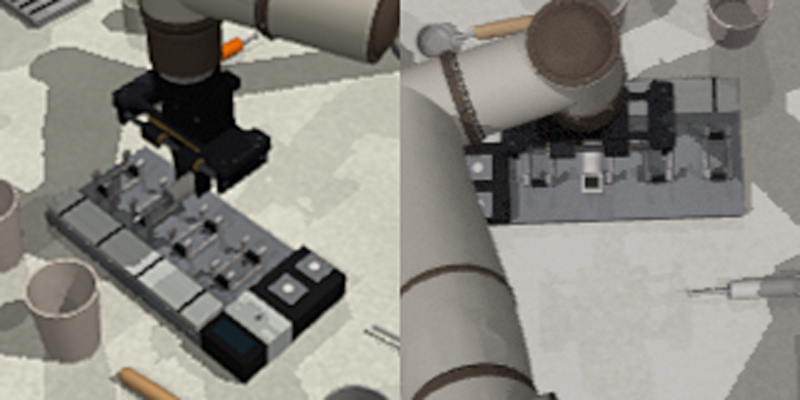

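Call:
carry_out(steps=[[[0, 0, 3], 0], [[0, 0.05, 5.5], 0], [[0, 0.05, 6.6], 0], [[0, 0.05, 7.1], 0], [[0, 0.05, 7.3], 0], [[0, 0.05, 7.5], 0], [[0, 0.05, 7.7], 0]])

```text
time_s: 12.3
tcp_pos: [0.6006, 0.0351, 0.0453]
ee_rot: [[1.0, 0.016, 0.008], [0.016, -1.0, 0.002], [0.008, -0.002, -1.0]]
wrist_force: [-0.6, -3.6, 5.8]
gripper_width: 0.269
```

Call:
carry_out(steps=[[[0, 0, 0.2], 0], [[0, 0, 0.4], 0], [[0, 0, 0.6], 0], [[0, 0, 0.8], 0], [[0, 0, 0.9], 0]])

```text
time_s: 12.8
tcp_pos: [0.601, 0.0352, 0.0358]
ee_rot: [[1.0, 0.015, 0.008], [0.015, -1.0, 0.003], [0.009, -0.002, -1.0]]
wrist_force: [0.4, -4.3, -0.4]
gripper_width: 0.266
```

Call:
carry_out(steps=[[[-0.1, 0, 0.3], 0], [[-0.1, 0, 0.45], 0], [[-0.1, 0, 0.6], 0], [[-0.1, 0, 0.6], 0]])

```text
time_s: 13.2
tcp_pos: [0.6003, 0.0351, 0.032]
ee_rot: [[1.0, 0.016, 0.009], [0.016, -1.0, 0.002], [0.009, -0.002, -1.0]]
wrist_force: [-3.6, -4.1, 14.6]
gripper_width: 0.262
```

Call:
carry_out(steps=[[[0, 0, -0.2], 0], [[0, 0, -0.2], 0], [[0, 0, -0.2], 0], [[0, 0, -0.2], 0]], gripper=0)

```text
time_s: 13.6
tcp_pos: [0.6001, 0.0357, 0.0334]
ee_rot: [[1.0, 0.016, 0.009], [0.016, -1.0, 0.002], [0.009, -0.002, -1.0]]
wrist_force: [0.6, 0.9, -0.4]
gripper_width: 0.477
```

Call:
carry_out(steps=[[[0, 0, -4], 0], [[0, 0, -8], 0], [[0, 0, -11], 0], [[-10, 0, -11], 0], [[-17, 10, -11], 0], [[-17, 20, -11], 0], [[-17, 20, -11], 0], [[-17, 20, -11], 0], [[-17, 20, -11], 0], [[-17, 20, -11], 0]])

```text
time_s: 14.6
tcp_pos: [0.43, -0.1696, 0.1411]
ee_rot: [[1.0, 0.01, 0.007], [0.01, -1.0, 0.003], [0.007, -0.003, -1.0]]
wrist_force: [-0.1, -0.2, -0.3]
gripper_width: 0.501
```

```bash
python3 - <<'E'
from h import *
go([.4325,-.1705,.10],93.5)
a=np.array(snap("scene"))[130:290,160:320]; b=np.array(snap("top"))[90:250,160:320]
cv2.imwrite("pics/b3.png",cv2.cvtColor(cv2.resize(np.hstack([a,b]),None,fx=2.5,fy=2.5,interpolation=cv2.INTER_CUBIC),cv2.COLOR_RGB2BGR))
for n,o in(("scene",(160,130)),("top",(160,90))):
  for y in (.035,.0365):
    L=np.array([[.601+x,y,.04] for x in(-.064,-.04,0,.04,.095)]); print(n,np.round((proj(n,L)-o+.2)*2.5).tolist())
  L=np.array([[.4325+.0,-.1705+s,.012] for s in(-.064,-.04,0,.04,.095)]); print("C",n,np.round((proj(n,L)-o+.2)*2.5).tolist())
E
```

```text
shift cm [0.21 0.11 4.11] twist 87.1 | now [ 0.43   -0.1696  0.1411] yaw -179.4 j [ -1.  11. -29.  -0. -50.  92.] t 14.6 F [-0.1 -0.2 -0.3] w 43.6
scene [[231.0, 204.0], [217.0, 213.0], [194.0, 230.0], [170.0, 247.0], [137.0, 271.0]]
scene [[231.0, 204.0], [218.0, 214.0], [195.0, 231.0], [171.0, 248.0], [137.0, 272.0]]
C scene [[156.0, 91.0], [167.0, 98.0], [185.0, 110.0], [203.0, 123.0], [230.0, 140.0]]
top [[197.0, 204.0], [197.0, 186.0], [196.0, 154.0], [196.0, 123.0], [196.0, 81.0]]
top [[195.0, 204.0], [195.0, 186.0], [195.0, 154.0], [195.0, 123.0], [195.0, 81.0]]
C top [[413.0, 288.0], [394.0, 288.0], [362.0, 288.0], [330.0, 289.0], [286.0, 289.0]]
```

View pics/b3.png

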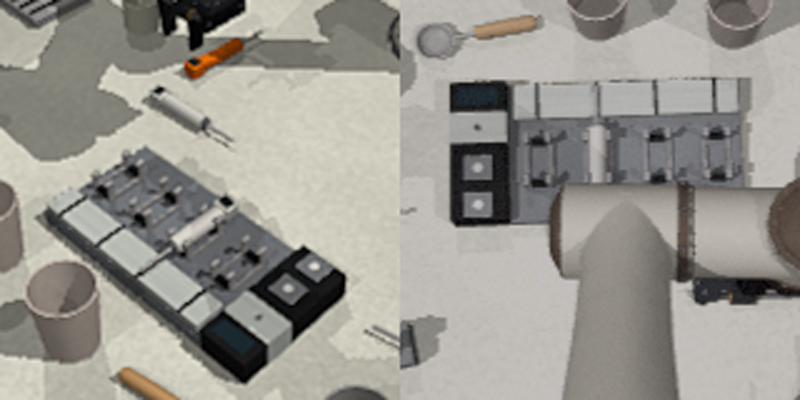

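Call:
carry_out(steps=[[[0.2, 0.1, 4], 87.1], [[0.2, 0.1, 4], 87.1], [[0.2, 0.1, 4], 87.1], [[0.2, 0.1, 4], 87.1], [[0.2, 0.1, 4], 87.1], [[0.2, 0.1, 4], 87.1], [[0.2, 0.1, 4], 87.1], [[0.2, 0.1, 4], 87.1], [[0.2, 0.1, 4], 87.1], [[0.2, 0.1, 4], 87.1], [[0.2, 0.1, 4], 87.1], [[0.2, 0.1, 4], 87.1], [[0.2, 0.1, 4], 87.1]], gripper=0.3)

```text
time_s: 16.0
tcp_pos: [0.435, -0.168, 0.1013]
ee_rot: [[0.067, -0.998, 0.009], [-0.998, -0.067, 0.003], [-0.002, -0.009, -1.0]]
wrist_force: [0.2, 0.6, 0.6]
gripper_width: 0.651
```

Call:
carry_out(steps=[[[0, 0, 4], 0], [[0, 0, 7], 0], [[0, 0, 8.8], 0], [[0, 0, 9.4], 0], [[0, 0, 9.6], 0], [[0, 0, 9.6], 0]])

```text
time_s: 16.6
tcp_pos: [0.4365, -0.1677, 0.0058]
ee_rot: [[0.068, -0.998, 0.01], [-0.998, -0.068, 0.003], [-0.002, -0.01, -1.0]]
wrist_force: [-0.0, -0.7, -0.6]
gripper_width: 0.651
```

Call:
carry_out(steps=[[[0.25, 0.4, 0], 0], [[0.25, 0.4, 0.18], 0], [[0.25, 0.4, 0.18], 0], [[0.25, 0.4, 0.18], 0]])

```text
time_s: 17.0
tcp_pos: [0.4329, -0.1706, 0.0043]
ee_rot: [[0.068, -0.998, 0.011], [-0.998, -0.068, 0.003], [-0.002, -0.011, -1.0]]
wrist_force: [-0.1, -0.1, -0.1]
gripper_width: 0.652
```

Call:
carry_out(steps=[[[0, 0, 0], 0], [[0, 0, 0], 0], [[0, 0, 0], 0], [[0, 0, 0], 0], [[0, 0, 0], 0], [[0, 0, 0], 0], [[0, 0, 0], 0]], gripper=-1)

```text
time_s: 17.7
tcp_pos: [0.433, -0.1706, 0.0043]
ee_rot: [[0.068, -0.998, 0.011], [-0.998, -0.068, 0.003], [-0.002, -0.011, -1.0]]
wrist_force: [-1.1, 0.5, -0.2]
gripper_width: 0.271
```

Call:
carry_out(steps=[[[0, 0, -4], 0], [[0, 0, -8], 0], [[0, 0, -11], 0], [[0, 0, -12], 0], [[0, 0, -12], 0]])

```text
time_s: 18.2
tcp_pos: [0.4322, -0.1708, 0.1254]
ee_rot: [[0.068, -0.998, 0.014], [-0.998, -0.068, 0.003], [-0.002, -0.015, -1.0]]
wrist_force: [0.0, -0.1, -0.2]
gripper_width: 0.267
```

```bash
python3 - <<'E'
from h import *
go([.602,-.1150,.12],0.9)
E
```

```text
shift cm [ -4.41 -17.31   0.8 ] twist -87.0 | now [ 0.4322 -0.1708  0.1254] yaw 93.9 j [ -2.  12. -30.  -0. -47.   6.] t 18.2 F [ 0.  -0.1 -0.2] w 23.2
```

Call:
carry_out(steps=[[[-4.4, -17.3, 0], 93], [[-4.4, -17.3, 0], 93], [[-4.4, -17.3, 0], 93], [[-4.4, -17.3, 0], 93], [[-4.4, -17.3, 0], 93], [[-4.4, -17.3, 0], 93], [[-4.4, -17.3, 0], 93], [[-4.4, -17.3, 0.5], 93], [[-4.4, -17.3, 0.8], 93], [[-4.4, -17.3, 0.8], 93], [[-4.4, -17.3, 0.8], 93], [[-4.4, -17.3, 0.8], 93], [[-4.4, -17.3, 0.8], 93], [[-4.4, -17.3, 0.8], 93]])

```text
time_s: 19.6
tcp_pos: [0.6014, -0.1151, 0.1189]
ee_rot: [[-1.0, -0.017, 0.013], [-0.017, 1.0, 0.003], [-0.013, 0.003, -1.0]]
wrist_force: [-0.0, 0.3, -0.6]
gripper_width: 0.264
```

```bash
python3 - <<'E'
from h import *
go([.602,-.1150,.052],0.9)
print(np.round(r.sense()["ee_rot"],3))
a=np.array(snap("scene"))[130:290,160:320]; b=np.array(snap("top"))[90:250,220:380]
cv2.imwrite("pics/c2.png",cv2.cvtColor(cv2.resize(np.hstack([a,b]),None,fx=2.5,fy=2.5,interpolation=cv2.INTER_CUBIC),cv2.COLOR_RGB2BGR))
p=r.sense()["tcp_pos"]
L=np.array([[p[0]+x,p[1],p[2]+.0077] for x in(-.064,-.04,0,.04,.095)])
for n,o in(("scene",(160,130)),("top",(220,90))): print(n,np.round((proj(n,L)-o+.2)*2.5).tolist())
E
```

```text
shift cm [ 0.03 -0.01  6.69] twist 0.1 | now [ 0.6014 -0.1151  0.1189] yaw 1.0 j [  4.  26. -10.  -0. -54. -93.] t 19.6 F [-0.   0.3 -0.6] w 23.0
[[-1.    -0.017  0.013]
 [-0.017  1.     0.003]
 [-0.013  0.003 -1.   ]]
scene [[149.0, 100.0], [135.0, 109.0], [111.0, 123.0], [87.0, 138.0], [51.0, 159.0]]
top [[172.0, 188.0], [171.0, 168.0], [170.0, 134.0], [170.0, 102.0], [168.0, 57.0]]
```

View pics/c2.png

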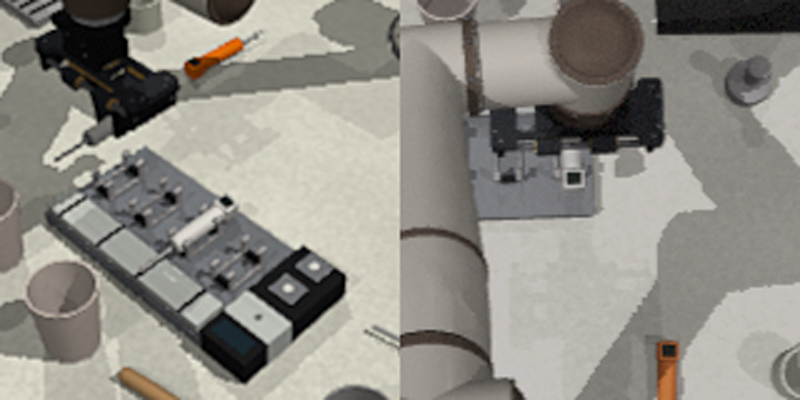

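Call:
carry_out(steps=[[[0.1, 0, 3], 0], [[0.15, 0, 5.5], 0], [[0.15, 0, 6.6], 0], [[0.15, 0, 7.0], 0], [[0.15, 0, 7.2], 0], [[0.15, 0, 7.4], 0]])

```text
time_s: 20.3
tcp_pos: [0.6023, -0.1156, 0.0471]
ee_rot: [[-1.0, -0.017, 0.016], [-0.017, 1.0, 0.002], [-0.016, 0.002, -1.0]]
wrist_force: [-1.1, -2.9, 3.9]
gripper_width: 0.271
```

Call:
carry_out(steps=[[[0, 0, 0.2], 0], [[0, 0, 0.4], 0], [[0, 0, 0.6], 0], [[0, 0, 0.8], 0], [[0, 0, 0.9], 0]])

```text
time_s: 20.8
tcp_pos: [0.6034, -0.1155, 0.0382]
ee_rot: [[-1.0, -0.017, 0.019], [-0.017, 1.0, 0.002], [-0.019, 0.002, -1.0]]
wrist_force: [1.9, -2.8, 1.7]
gripper_width: 0.264
```

Call:
carry_out(steps=[[[0.1, -0.05, 0.3], 0], [[0.15, -0.05, 0.5], 0], [[0.15, -0.05, 0.75], 0], [[0.15, -0.05, 0.85], 0], [[0.15, -0.05, 0.85], 0]])

```text
time_s: 21.3
tcp_pos: [0.6019, -0.116, 0.032]
ee_rot: [[-1.0, -0.018, 0.018], [-0.018, 1.0, 0.001], [-0.018, 0.001, -1.0]]
wrist_force: [-5.2, -0.2, 14.5]
gripper_width: 0.267
```

Call:
carry_out(steps=[[[0, 0, -0.2], 0], [[0, 0, -0.2], 0], [[0, 0, -0.2], 0], [[0, 0, -0.2], 0]], gripper=0)

```text
time_s: 21.7
tcp_pos: [0.6014, -0.1157, 0.0332]
ee_rot: [[-1.0, -0.018, 0.017], [-0.018, 1.0, 0.002], [-0.017, 0.001, -1.0]]
wrist_force: [0.3, -0.3, -0.1]
gripper_width: 0.478
```

Call:
carry_out(steps=[[[0, 0, -4], 0], [[0, 0, -8], 0], [[0, 0, -12], 0], [[8, 48.7, -12], -101], [[8, 48.7, -12], -101], [[8, 48.7, -12], -101], [[8, 48.7, -12], -101], [[8, 48.7, -12], -101], [[8, 48.7, -12], -101], [[8, 48.7, -12], -101], [[8, 48.7, -12], -101], [[8, 48.7, -12], -101], [[8, 48.7, -12], -101], [[8, 48.7, -12], -101], [[8, 48.7, -12], -101], [[8, 48.7, -12], -101], [[8, 48.7, -12], -101], [[8, 48.7, -12], -101], [[8, 48.7, -12], -101], [[8, 48.7, -12], -101]])

```text
time_s: 23.7
tcp_pos: [0.5106, 0.3692, 0.1525]
ee_rot: [[0.208, -0.978, 0.017], [-0.978, -0.208, 0.002], [0.002, -0.017, -1.0]]
wrist_force: [1.2, 0.1, 0.7]
gripper_width: 0.498
```

```bash
python3 - <<'E'
from h import *
go([.5185,.371,.08],102)
print(np.round(r.sense()["ee_rot"],3))
a=np.array(snap("scene"))[130:330,150:390]; b=np.array(snap("top"))[90:290,80:320]
cv2.imwrite("pics/a1.png",cv2.cvtColor(cv2.resize(np.hstack([a,b]),None,fx=1.66,fy=1.66,interpolation=cv2.INTER_CUBIC),cv2.COLOR_RGB2BGR))
u=np.array([np.cos(np.radians(-78)),np.sin(np.radians(-78))])
for n,o in(("scene",(150,130)),("top",(80,90))):
  L=np.array([[*(np.array([.5185,.371])+u*x),.012] for x in(-.064,-.04,0,.04,.095)])
  print(n,np.round((proj(n,L)-o+.2)*1.66).tolist())
E
```

```text
shift cm [-0.02 -0.69  7.27] twist -0.0 | now [0.5106 0.3692 0.1525] yaw 102.0 j [ 51.  25.  -5.   1. -59. -39.] t 23.7 F [1.2 0.1 0.7] w 43.3
[[ 0.208 -0.978  0.017]
 [-0.978 -0.208  0.002]
 [ 0.002 -0.017 -1.   ]]
scene [[349.0, 258.0], [335.0, 251.0], [314.0, 240.0], [292.0, 230.0], [264.0, 216.0]]
top [[55.0, 158.0], [67.0, 155.0], [88.0, 150.0], [109.0, 146.0], [137.0, 140.0]]
```

View pics/a1.png

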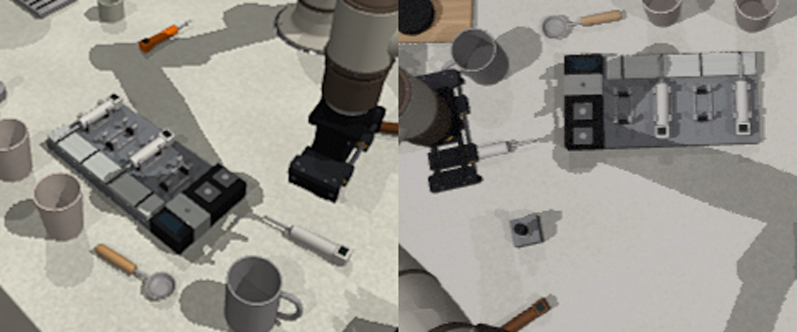

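```bash
python3 - <<'E'
from h import *
a=np.array(snap("scene"))[240:300,285:375]; b=np.array(snap("top"))[155:215,95:185]
cv2.imwrite("pics/a2.png",cv2.cvtColor(cv2.resize(np.vstack([a,b]),None,fx=5,fy=5,interpolation=cv2.INTER_CUBIC),cv2.COLOR_RGB2BGR))
u=np.array([np.cos(np.radians(-78)),np.sin(np.radians(-78))])
for n,o in(("scene",(285,240)),("top",(95,95))):
  L=np.array([[*(np.array([.5185,.371])+u*x),.012] for x in(-.064,-.04,0,.04,.095)])
  print(n,np.round((proj(n,L)-o+.5)*5).tolist())
E
```

```text
scene [[377.0, 227.0], [336.0, 207.0], [271.0, 175.0], [207.0, 144.0], [123.0, 102.0]]
top [[92.0, 451.0], [129.0, 443.0], [192.0, 429.0], [254.0, 416.0], [339.0, 397.0]]
```

View pics/a2.png

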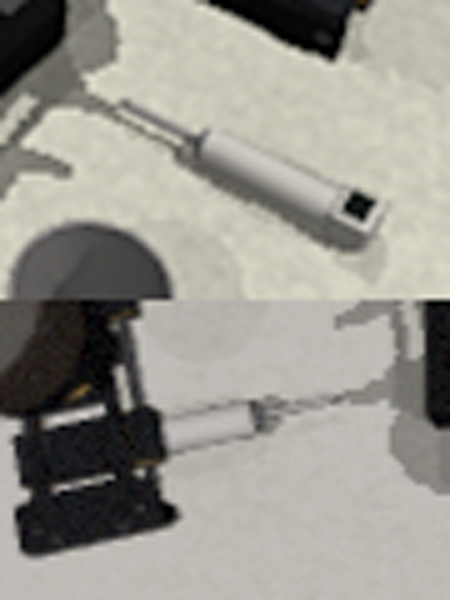

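Call:
carry_out(steps=[[[0, -0.7, 3], 0], [[0, -0.7, 7], 0], [[0, -0.6, 11], 0], [[0, -0.55, 13.5], 0], [[0, -0.55, 14.5], 0], [[0, -0.55, 14.8], 0], [[0, -0.55, 14.8], 0], [[0, -0.55, 14.8], 0]], gripper=0.3)

```text
time_s: 24.7
tcp_pos: [0.5193, 0.3718, 0.0065]
ee_rot: [[0.209, -0.978, 0.019], [-0.978, -0.209, 0.004], [0.0, -0.02, -1.0]]
wrist_force: [-0.2, 0.0, -0.4]
gripper_width: 0.649
```

Call:
carry_out(steps=[[[0.1, 0.1, 0.15], 0], [[0.1, 0.1, 0.25], 0], [[0.1, 0.1, 0.25], 0]])

```text
time_s: 25.0
tcp_pos: [0.5187, 0.3708, 0.0045]
ee_rot: [[0.209, -0.978, 0.02], [-0.978, -0.209, 0.005], [-0.001, -0.02, -1.0]]
wrist_force: [0.0, -0.4, -0.1]
gripper_width: 0.651
```

Call:
carry_out(steps=[[[0, 0, 0], 0], [[0, 0, 0], 0], [[0, 0, 0], 0], [[0, 0, 0], 0], [[0, 0, 0], 0], [[0, 0, 0], 0], [[0, 0, 0], 0]], gripper=-1)

```text
time_s: 25.7
tcp_pos: [0.5187, 0.3708, 0.0045]
ee_rot: [[0.209, -0.978, 0.02], [-0.978, -0.209, 0.005], [-0.001, -0.02, -1.0]]
wrist_force: [-0.0, -0.6, 0.7]
gripper_width: 0.263
```

Call:
carry_out(steps=[[[0, 0, -4], 0], [[0, 0, -8], 0], [[0, 0, -11], 0], [[0, 0, -12], 0], [[0, 0, -12], 0]])

```text
time_s: 26.2
tcp_pos: [0.5167, 0.3707, 0.1259]
ee_rot: [[0.209, -0.978, 0.022], [-0.978, -0.208, 0.007], [-0.003, -0.023, -1.0]]
wrist_force: [0.5, 0.8, -0.9]
gripper_width: 0.268
```

```bash
python3 - <<'E'
from h import *
go([.6,-.0405,.12],180.9)
E
```

```text
shift cm [41.96  0.44  0.47] twist -78.9 | now [0.5167 0.3707 0.1259] yaw 102.0 j [ 51.  27.  -7.   1. -55. -39.] t 26.2 F [ 0.5  0.8 -0.9] w 23.3
```

Call:
carry_out(steps=[[[41.9, 0.4, 0.2], -79], [[41.9, 0.4, 0.2], -79], [[41.9, 0.4, 0.2], -79], [[41.9, 0.4, 0.2], -79], [[41.9, 0.4, 0.2], -79], [[41.9, 0.4, 0.2], -79], [[41.9, 0.4, 0.2], -79], [[41.9, 0.4, 0.2], -79], [[41.9, 0.4, 0.2], -79], [[41.9, 0.4, 0.2], -79], [[41.9, 0.4, 0.4], -79], [[41.9, 0.4, 0.4], -79], [[41.9, 0.4, 0.4], -79], [[41.9, 0.4, 0.4], -79], [[41.9, 0.4, 0.4], -79]])

```text
time_s: 27.7
tcp_pos: [0.6002, -0.0391, 0.1207]
ee_rot: [[1.0, 0.019, 0.022], [0.019, -1.0, 0.007], [0.022, -0.007, -1.0]]
wrist_force: [0.4, 0.3, -0.6]
gripper_width: 0.266
```

```bash
python3 - <<'E'
from h import *
go([.6005,-.0405,.050],180.9)
print(np.round(r.sense()["ee_rot"],3))
a=np.array(snap("scene"))[130:290,160:320]; b=np.array(snap("top"))[90:250,200:360]
cv2.imwrite("pics/a3.png",cv2.cvtColor(cv2.resize(np.hstack([a,b]),None,fx=2.5,fy=2.5,interpolation=cv2.INTER_CUBIC),cv2.COLOR_RGB2BGR))
p=r.sense()["tcp_pos"]
L=np.array([[p[0]+x,p[1],p[2]+.0077] for x in(-.064,-.04,0,.04,.095)])
for n,o in(("scene",(160,130)),("top",(200,90))): print(n,np.round((proj(n,L)-o+.5)*2.5).tolist())
E
```

```text
shift cm [-0.13  0.19  7.07] twist 0.2 | now [ 0.6002 -0.0391  0.1207] yaw -178.9 j [ 12.  24. -12.  -0. -53.  80.] t 27.7 F [ 0.4  0.3 -0.6] w 23.1
[[ 1.     0.019  0.022]
 [ 0.019 -1.     0.007]
 [ 0.022 -0.007 -1.   ]]
scene [[190.0, 126.0], [176.0, 136.0], [151.0, 151.0], [127.0, 167.0], [91.0, 190.0]]
top [[157.0, 190.0], [157.0, 170.0], [157.0, 137.0], [156.0, 104.0], [156.0, 59.0]]
```

View pics/a3.png

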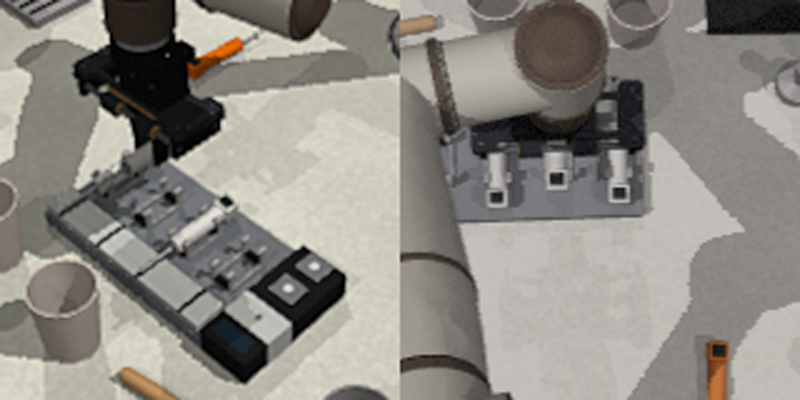

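Call:
carry_out(steps=[[[0, 0.1, 3], 0], [[-0.1, 0.2, 5.5], 0], [[-0.15, 0.2, 6.6], 0], [[-0.2, 0.2, 7.1], 0], [[-0.2, 0.2, 7.3], 0], [[-0.2, 0.2, 7.5], 0]])

```text
time_s: 28.4
tcp_pos: [0.6008, -0.0411, 0.0472]
ee_rot: [[1.0, 0.019, 0.024], [0.019, -1.0, 0.007], [0.024, -0.007, -1.0]]
wrist_force: [-1.7, -1.5, 3.9]
gripper_width: 0.264
```

Call:
carry_out(steps=[[[0, 0, 0.2], 0], [[-0.05, 0, 0.4], 0], [[-0.1, 0, 0.6], 0], [[-0.1, 0, 0.8], 0], [[-0.1, 0, 1.0], 0]])

```text
time_s: 28.9
tcp_pos: [0.6013, -0.0408, 0.0377]
ee_rot: [[0.999, 0.02, 0.027], [0.02, -1.0, 0.007], [0.027, -0.007, -1.0]]
wrist_force: [1.4, -1.8, 0.9]
gripper_width: 0.262
```

Call:
carry_out(steps=[[[-0.1, 0, 0.3], 0], [[-0.15, 0, 0.5], 0], [[-0.15, 0, 0.75], 0], [[-0.15, 0, 0.85], 0], [[-0.15, 0, 0.85], 0]])

```text
time_s: 29.4
tcp_pos: [0.6004, -0.0407, 0.0321]
ee_rot: [[0.999, 0.021, 0.028], [0.021, -1.0, 0.007], [0.028, -0.006, -1.0]]
wrist_force: [-4.6, 0.6, 17.0]
gripper_width: 0.263
```

Call:
carry_out(steps=[[[0, 0, -0.2], 0], [[0, 0, -0.2], 0], [[0, 0, -0.2], 0], [[0, 0, -0.2], 0]], gripper=0)

```text
time_s: 29.8
tcp_pos: [0.5997, -0.0407, 0.0331]
ee_rot: [[0.999, 0.02, 0.026], [0.02, -1.0, 0.007], [0.026, -0.006, -1.0]]
wrist_force: [-0.1, 0.4, -0.5]
gripper_width: 0.481
```

Call:
carry_out(steps=[[[0, 0, -4], 0], [[0, 0, -8], 0], [[0, 0, -11], 0], [[-6, 0, -13], 0], [[-6, 0, -13], 0], [[-6, 0, -13], 0]])

```text
time_s: 30.4
tcp_pos: [0.5346, -0.0428, 0.1622]
ee_rot: [[0.999, 0.021, 0.027], [0.02, -1.0, 0.007], [0.027, -0.007, -1.0]]
wrist_force: [0.3, -0.7, 0.5]
gripper_width: 0.499
```

```bash
python3 - <<'E'
from h import *
print(np.round(r.sense()["ee_rot"],3))
for n in("scene","top"):
    snap(n)
    for t in("ref_mid","stand_hole","socket","log_key"):
        print(n,t,[(np.round(d["centre"],4).tolist(),round(d["confidence"],2)) for d in r.place_of(n,t)[:2]])
go([.369,.289,.13],0)
E
```

```text
[[ 0.999  0.021  0.027]
 [ 0.02  -1.     0.007]
 [ 0.027 -0.007 -1.   ]]
scene ref_mid [([0.3671, 0.2884, 0.0635], 0.46), ([0.7977, 0.0344, -0.0038], 0.46)]
scene stand_hole [([0.3657, 0.2901, 0.0398], 0.61)]
scene socket [([0.6426, 0.1878, 0.0409], 0.83)]
scene log_key [([0.5907, 0.1807, 0.0405], 0.43)]
top ref_mid [([0.3659, 0.2917, 0.0629], 0.63), ([0.6025, -0.119, 0.041], 0.53)]
top stand_hole [([0.3654, 0.2891, 0.0377], 0.63)]
top socket [([0.6422, 0.1823, 0.0427], 0.92)]
top log_key [([0.7846, -0.1411, 0.0002], 0.5)]
shift cm [-16.15 -33.49   2.89] twist 1.2 | now [ 0.5365 -0.0428  0.161 ] yaw -178.8 j [ 13.  16. -18.  -0. -54.  79.] t 30.9 F [ 1.   0.6 -0.6] w 43.3
```

Call:
carry_out(steps=[[[-16.9, -33.4, 2], 1.2], [[-16.9, -33.4, 2], 1.2], [[-16.9, -33.4, 2], 1.2], [[-16.9, -33.4, 2], 1.2], [[-16.9, -33.4, 2], 1.2], [[-16.9, -33.4, 2], 1.2], [[-16.9, -33.4, 2], 1.2], [[-16.9, -33.4, 2], 1.2], [[-16.9, -33.4, 2], 1.2], [[-16.9, -33.4, 2], 1.2], [[-16.9, -33.4, 2], 1.2], [[-16.9, -33.4, 2], 1.2]], gripper=0.3)

```text
time_s: 32.1
tcp_pos: [0.3618, 0.2869, 0.1387]
ee_rot: [[1.0, -0.002, 0.025], [-0.002, -1.0, 0.006], [0.025, -0.007, -1.0]]
wrist_force: [-0.6, -0.2, -0.9]
gripper_width: 0.652
```

```bash
python3 - <<'E'
from h import *
go([.367,.2895,.05],180)
print(np.round(r.sense()["ee_rot"],3))
a=np.array(snap("scene"))[170:250,300:400]
b=np.array(snap("top"))[190:270,110:210]
cv2.imwrite("pics/r1.png",cv2.cvtColor(cv2.resize(np.hstack([a,b]),None,fx=4,fy=4,interpolation=cv2.INTER_CUBIC),cv2.COLOR_RGB2BGR))
for n,o in(("scene",(300,170)),("top",(110,190))): print(n,np.round((proj(n,[[.367,.2895,z] for z in(.038,.064,.084)])-o+.5)*4).tolist())
E
```

```text
shift cm [ 0.3  -0.2   8.89] twist -0.1 | now [0.3618 0.2869 0.1387] yaw 179.9 j [ 59.  10. -30.   1. -48.  30.] t 32.1 F [-0.6 -0.2 -0.9] w 56.7
[[ 1.    -0.002  0.025]
 [-0.002 -1.     0.006]
 [ 0.025 -0.007 -1.   ]]
scene [[194.0, 223.0], [199.0, 200.0], [203.0, 182.0]]
top [[184.0, 151.0], [176.0, 149.0], [170.0, 147.0]]
```

View pics/r1.png

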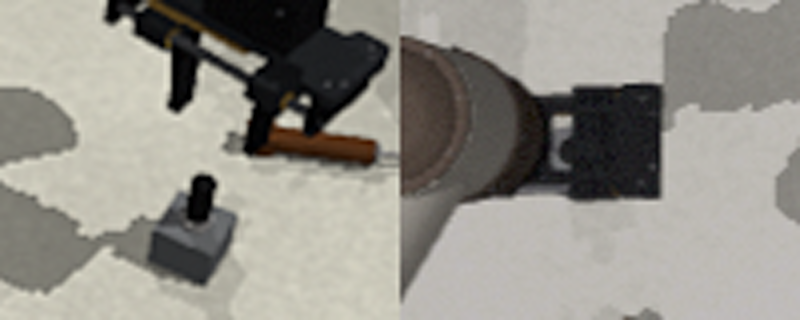

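Call:
carry_out(steps=[[[0.25, -0.25, 3], 0], [[0.25, -0.25, 6], 0], [[0.25, -0.25, 8], 0], [[0.25, -0.25, 8.7], 0], [[0.25, -0.25, 8.8], 0], [[0.25, -0.25, 8.8], 0], [[0.25, -0.25, 8.8], 0]])

```text
time_s: 32.9
tcp_pos: [0.3671, 0.2909, 0.052]
ee_rot: [[1.0, -0.002, 0.027], [-0.002, -1.0, 0.009], [0.027, -0.009, -1.0]]
wrist_force: [-0.4, 0.3, 0.5]
gripper_width: 0.65
```

Call:
carry_out(steps=[[[0, 0, 0], 0], [[0, 0, 0], 0], [[0, 0, 0], 0], [[0, 0, 0], 0], [[0, 0, 0], 0], [[0, 0, 0], 0], [[0, 0, 0], 0], [[0, 0, 0], 0]], gripper=-1)

```text
time_s: 33.7
tcp_pos: [0.367, 0.2905, 0.052]
ee_rot: [[1.0, -0.002, 0.027], [-0.003, -1.0, 0.008], [0.027, -0.008, -1.0]]
wrist_force: [0.8, -1.3, 1.7]
gripper_width: 0.219
```

Call:
carry_out(steps=[[[0.03, 0, -1], 0], [[0.06, -0.02, -2], 0], [[0.09, -0.03, -3.5], 0], [[0.14, -0.05, -5.5], 0], [[0.2, -0.07, -8], 0], [[0.2, -0.07, -8], 0], [[0.2, -0.07, -8], 0]])

```text
time_s: 34.4
tcp_pos: [0.3669, 0.2909, 0.133]
ee_rot: [[1.0, -0.003, 0.028], [-0.003, -1.0, 0.01], [0.028, -0.01, -1.0]]
wrist_force: [-0.7, -0.1, -0.9]
gripper_width: 0.218
```

```bash
python3 - <<'E'
from h import *
go([.640,.1860,.13],180)
E
```

```text
shift cm [27.32 10.43  0.95] twist -0.1 | now [0.3669 0.2909 0.133 ] yaw 179.9 j [ 59.  11. -30.   1. -47.  30.] t 34.4 F [-0.7 -0.1 -0.9] w 19.0
```

Call:
carry_out(steps=[[[27.3, 10.4, 0.9], 0], [[27.3, 10.4, 0.9], 0], [[27.3, 10.4, 0.9], 0], [[27.3, 10.4, 0.9], 0], [[27.3, 10.4, 0.9], 0], [[27.3, 10.4, 0.9], 0], [[27.3, 10.4, 0.9], 0], [[27.3, 10.4, 2.5], 0], [[27.3, 10.4, 2.9], 0], [[27.3, 10.4, 2.9], 0], [[27.3, 10.4, 2.9], 0]])

```text
time_s: 35.5
tcp_pos: [0.64, 0.1869, 0.1107]
ee_rot: [[1.0, -0.002, 0.028], [-0.002, -1.0, 0.01], [0.028, -0.01, -1.0]]
wrist_force: [0.9, 0.6, 0.1]
gripper_width: 0.221
```

```bash
python3 - <<'E'
from h import *
go([.640,.1860,.1],180)
print(np.round(r.sense()["ee_rot"],3))
a=np.array(snap("scene"))[210:290,210:310]
b=np.array(snap("top"))[90:170,140:240]
cv2.imwrite("pics/r2.png",cv2.cvtColor(cv2.resize(np.hstack([a,b]),None,fx=4,fy=4,interpolation=cv2.INTER_CUBIC),cv2.COLOR_RGB2BGR))
p=r.sense()["tcp_pos"]
for n,o in(("scene",(210,210)),("top",(140,90))): print(n,"tip,collar",np.round((proj(n,[[p[0],p[1],p[2]-.046],[p[0],p[1],p[2]-.014]])-o+.5)*4).tolist(),"socket",np.round((proj(n,[.64,.186,.04])-o+.5)*4).tolist())
E
```

```text
shift cm [-0.03  0.1   1.07] twist -0.1 | now [0.64   0.1869 0.1107] yaw 179.9 j [ 30.  30.  -3.   0. -55.  59.] t 35.5 F [0.9 0.6 0.1] w 19.2
[[ 1.    -0.002  0.028]
 [-0.002 -1.     0.01 ]
 [ 0.028 -0.01  -1.   ]]
scene tip,collar [[214.0, 165.0], [214.0, 137.0]] socket [[213.0, 186.0]]
top tip,collar [[197.0, 193.0], [191.0, 182.0]] socket [[204.0, 202.0]]
```

View pics/r2.png

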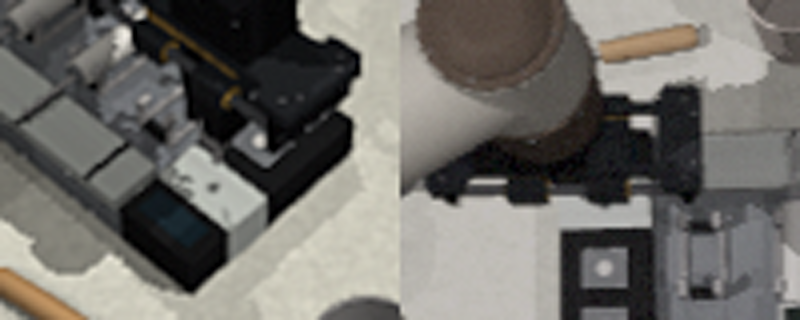

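```bash
python3 - <<'E'
from h import *
a=np.array(snap("scene"))[225:270,240:285]
g=np.clip(a.astype(float)*1.3,0,255).astype(np.uint8)
cv2.imwrite("pics/r3.png",cv2.cvtColor(cv2.resize(g,None,fx=13,fy=13,interpolation=cv2.INTER_NEAREST),cv2.COLOR_RGB2BGR))
p=r.sense()["tcp_pos"]
print(np.round((proj("scene",[[p[0],p[1],p[2]-.046],[p[0],p[1],p[2]-.014],[.64,.186,.04]])-(240,225)+.5)*13).tolist())
E
```

```text
[[304.0, 342.0], [304.0, 250.0], [302.0, 410.0]]
```

View pics/r3.png

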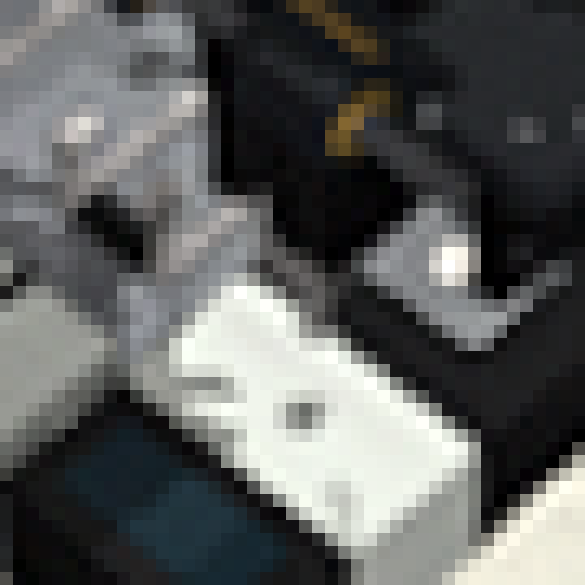

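Call:
carry_out(steps=[[[0.02, 0.0, 1], 0], [[0.02, 0.02, 1.8], 0], [[0.02, 0.03, 2.3], 0], [[0.02, 0.03, 2.6], 0], [[0.02, 0.03, 2.9], 0], [[0.02, 0.03, 2.9], 0]])

```text
time_s: 36.25
tcp_pos: [0.6415, 0.1866, 0.0819]
ee_rot: [[1.0, -0.002, 0.028], [-0.002, -1.0, 0.01], [0.028, -0.01, -1.0]]
wrist_force: [0.4, -1.2, -1.8]
gripper_width: 0.221
```

Call:
carry_out(steps=[[[-0.03, 0.0, 0.4], 0], [[-0.03, 0.0, 0.8], 0], [[-0.03, 0.01, 1.2], 0], [[-0.04, 0.02, 1.6], 0]])

```text
time_s: 36.65
tcp_pos: [0.6418, 0.1863, 0.0658]
ee_rot: [[1.0, -0.002, 0.029], [-0.002, -1.0, 0.01], [0.029, -0.01, -1.0]]
wrist_force: [1.8, -2.9, 0.8]
gripper_width: 0.22
```

Call:
carry_out(steps=[[[-0.03, 0.08, 0.4], 0], [[-0.03, 0.08, 0.8], 0], [[-0.04, 0.08, 1.1], 0], [[-0.04, 0.08, 1.3], 0], [[-0.04, 0.08, 1.4], 0], [[-0.04, 0.08, 1.4], 0]])

```text
time_s: 37.25
tcp_pos: [0.6419, 0.1859, 0.054]
ee_rot: [[1.0, -0.001, 0.03], [-0.001, -1.0, 0.01], [0.03, -0.01, -1.0]]
wrist_force: [-2.8, -2.7, 9.8]
gripper_width: 0.224
```

Call:
carry_out(steps=[[[0, 0, -0.1], 0], [[0, 0, -0.1], 0], [[0, 0, -0.1], 0], [[0, 0, -0.1], 0]], gripper=0)

```text
time_s: 37.65
tcp_pos: [0.6416, 0.1859, 0.0545]
ee_rot: [[1.0, -0.001, 0.029], [-0.001, -1.0, 0.01], [0.029, -0.01, -1.0]]
wrist_force: [-0.5, 1.1, 0.1]
gripper_width: 0.465
```

Call:
carry_out(steps=[[[0.05, 0, -3], 0], [[0.1, 0, -6], 0], [[0.2, 0, -9], 0], [[-11, 0, -9], 0], [[-11, 0, -9], 0], [[-11, 0, -9], 0], [[-11, 0, -9], 0]])

```text
time_s: 38.35
tcp_pos: [0.5273, 0.1851, 0.1416]
ee_rot: [[1.0, 0.001, 0.029], [0.0, -1.0, 0.01], [0.029, -0.01, -1.0]]
wrist_force: [0.9, 0.3, 0.5]
gripper_width: 0.499
```

```bash
python3 - <<'E'
from h import *
go([.588,.1855,.055],180)
a=np.array(snap("scene"))[150:290,180:320]
cv2.imwrite("pics/l1.png",cv2.cvtColor(cv2.resize(a,None,fx=4.2,fy=4.2,interpolation=cv2.INTER_CUBIC),cv2.COLOR_RGB2BGR))
for n in("scene",):
  for y in(-.1155,-.0405,.0352):
    L=np.array([[.6005-(y+.002)*.0157+x,y+x*.0157,.04] for x in(-.064,.04,.095)]); print(np.round((proj(n,L)-(180,150)+.5)*4.2).tolist())
E
```

```text
shift cm [5.82 0.04 8.83] twist 0.0 | now [0.5273 0.1851 0.1416] yaw -180.0 j [ 36.  19. -17.   1. -52.  53.] t 38.4 F [0.9 0.3 0.5] w 43.4
[[175.0, 166.0], [76.0, 232.0], [20.0, 268.0]]
[[237.0, 211.0], [138.0, 280.0], [82.0, 319.0]]
[[305.0, 258.0], [205.0, 332.0], [149.0, 373.0]]
```

View pics/l1.png

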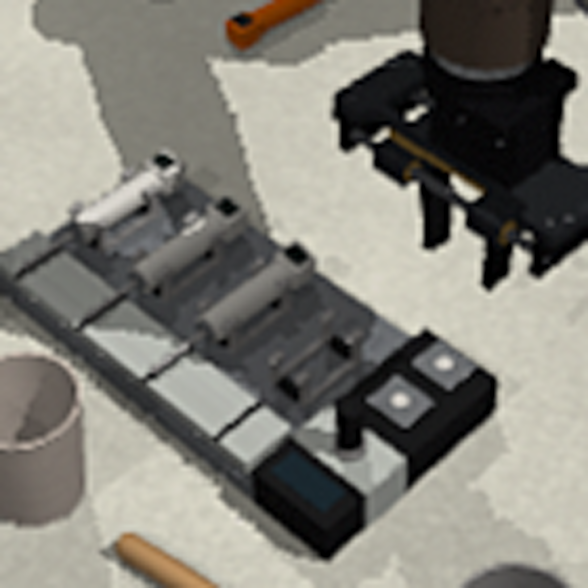

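Call:
carry_out(steps=[[[5.8, 0, 3], 0], [[5.8, 0, 5], 0], [[5.8, 0, 7.5], 0], [[5.8, 0, 8.8], 0], [[5.75, 0.05, 9.6], 0], [[5.75, 0.05, 9.9], 0], [[5.75, 0.05, 10.1], 0], [[5.75, 0.05, 10.25], 0], [[5.75, 0.05, 10.3], 0], [[5.75, 0.05, 10.3], 0], [[5.75, 0.05, 10.3], 0]], gripper=-1)

```text
time_s: 39.5
tcp_pos: [0.5905, 0.1864, 0.0432]
ee_rot: [[0.999, 0.001, 0.033], [0.001, -1.0, 0.011], [0.033, -0.011, -0.999]]
wrist_force: [-1.6, -2.1, 6.1]
gripper_width: 0.004
```

Call:
carry_out(steps=[[[0, 0, 0.3], 0], [[0, 0, 0.35], 0], [[0, 0, 0.35], 0], [[0, 0, 0.35], 0], [[0, 0, 0.35], 0], [[0, 0, 0.35], 0]])

```text
time_s: 40.1
tcp_pos: [0.5906, 0.1864, 0.0428]
ee_rot: [[0.999, 0.002, 0.035], [0.002, -1.0, 0.011], [0.035, -0.011, -0.999]]
wrist_force: [-4.3, -1.9, 9.6]
gripper_width: 0.003
```

Call:
carry_out(steps=[[[0, 0, -3], 0], [[0, 0, -7], 0], [[0, 0, -10], 0], [[0, 0, -10], 0]], gripper=0)

```text
time_s: 40.5
tcp_pos: [0.5904, 0.1872, 0.1497]
ee_rot: [[0.999, 0.003, 0.047], [0.003, -1.0, 0.018], [0.047, -0.018, -0.999]]
wrist_force: [0.9, -0.7, 0.6]
gripper_width: 0.286
```

```bash
python3 - <<'E'
from h import *
go([.6416,.1859,.1],180); go([.6416,.1859,.0545],180)
E
```

```text
shift cm [4.88 0.23 5.2 ] twist 0.2 | now [0.5904 0.1872 0.1497] yaw -179.8 j [ 33.  23.  -9.   1. -55.  57.] t 40.5 F [ 0.9 -0.7  0.6] w 24.9
shift cm [4.67 0.32 9.74] twist 0.2 | now [0.5904 0.1872 0.1497] yaw -179.8 j [ 33.  23.  -9.   1. -55.  57.] t 40.5 F [ 0.9 -0.7  0.6] w 24.9
```

Call:
carry_out(steps=[[[4.9, 0.2, 0], 0], [[4.9, 0.2, 2], 0], [[4.9, 0.2, 4], 0], [[4.9, 0.2, 4], 0], [[4.9, 0.2, 4], 0], [[4.9, 0.2, 4], 0]], gripper=0)

```text
time_s: 41.1
tcp_pos: [0.6418, 0.1865, 0.1135]
ee_rot: [[0.999, 0.004, 0.049], [0.003, -1.0, 0.019], [0.049, -0.019, -0.999]]
wrist_force: [-0.6, 0.4, 0.1]
gripper_width: 0.5
```

```bash
python3 - <<'E'
from h import *
print(np.round(r.sense()["ee_rot"],3))
go([.6416,.1859,.0545],180)
E
```

```text
[[ 0.999  0.004  0.049]
 [ 0.003 -1.     0.019]
 [ 0.049 -0.019 -0.999]]
shift cm [-0.31  0.17  5.89] twist 0.2 | now [0.6418 0.1865 0.1135] yaw -179.8 j [ 30.  30.  -4.   1. -53.  60.] t 41.1 F [-0.6  0.4  0.1] w 43.5
```

Call:
carry_out(steps=[[[-0.1, 0.1, 2], 0], [[-0.25, 0.15, 4.5], 0], [[-0.3, 0.17, 5.6], 0], [[-0.3, 0.17, 5.8], 0], [[-0.3, 0.17, 5.8], 0], [[-0.3, 0.17, 5.8], 0]])

```text
time_s: 41.7
tcp_pos: [0.6426, 0.1863, 0.0569]
ee_rot: [[0.999, 0.005, 0.052], [0.004, -1.0, 0.02], [0.052, -0.02, -0.998]]
wrist_force: [0.2, -0.6, -0.5]
gripper_width: 0.501
```

Call:
carry_out(steps=[[[0, 0, 0], 0], [[0, 0, 0], 0], [[0, 0, 0], 0], [[0, 0, 0], 0], [[0, 0, 0], 0], [[0, 0, 0], 0], [[0, 0, 0], 0]], gripper=-1)

```text
time_s: 42.4
tcp_pos: [0.6427, 0.1861, 0.0571]
ee_rot: [[0.999, 0.005, 0.052], [0.004, -1.0, 0.02], [0.052, -0.019, -0.998]]
wrist_force: [0.3, -1.6, 1.5]
gripper_width: 0.219
```

Call:
carry_out(steps=[[[0.05, -0.02, -1], 0], [[0.1, -0.04, -2], 0], [[0.18, -0.07, -3.5], 0], [[0.29, -0.1, -5.5], 0], [[0.42, -0.15, -8], 0], [[0.42, -0.15, -8], 0]])

```text
time_s: 43.0
tcp_pos: [0.6452, 0.1874, 0.1426]
ee_rot: [[0.998, 0.006, 0.06], [0.004, -1.0, 0.023], [0.061, -0.023, -0.998]]
wrist_force: [0.4, 0.0, 0.5]
gripper_width: 0.222
```

```bash
python3 - <<'E'
from h import *
print(np.round(r.sense()["ee_rot"],3))
go([.3683,.2902,.115],180)
E
```

```text
[[ 0.998  0.006  0.06 ]
 [ 0.004 -1.     0.023]
 [ 0.061 -0.023 -0.998]]
shift cm [-27.76 -10.37   1.32] twist 0.3 | now [0.6452 0.1874 0.1426] yaw -179.7 j [ 30.  28.  -2.   1. -56.  60.] t 43.0 F [0.4 0.  0.5] w 19.3
```

Call:
carry_out(steps=[[[-27.8, -10.4, -1.0], 0], [[-27.8, -10.4, -1.0], 0], [[-27.8, -10.4, -1.0], 0], [[-27.8, -10.4, -1.0], 0], [[-27.8, -10.4, -1.0], 0], [[-27.8, -10.4, -1.0], 0], [[-27.8, -10.4, -1.0], 0], [[-27.8, -10.4, 0.5], 0], [[-27.8, -10.4, 1.3], 0], [[-27.8, -10.4, 1.3], 0], [[-27.8, -10.4, 1.3], 0], [[-27.8, -10.4, 1.3], 0]])

```text
time_s: 44.2
tcp_pos: [0.3684, 0.2905, 0.1155]
ee_rot: [[0.998, 0.005, 0.061], [0.003, -1.0, 0.024], [0.061, -0.024, -0.998]]
wrist_force: [-0.7, -0.3, -0.3]
gripper_width: 0.221
```

```bash
python3 - <<'E'
from h import *
print(np.round(r.sense()["ee_rot"],3))
go([.368,.290,.090],180)
a=np.array(snap("scene"))[180:240,320:380]
cv2.imwrite("pics/s1.png",cv2.cvtColor(cv2.resize(a,None,fx=9,fy=9,interpolation=cv2.INTER_CUBIC),cv2.COLOR_RGB2BGR))
p=r.sense()["tcp_pos"]
print("tip,collar,hole",np.round((proj("scene",[[p[0]-.001,p[1],p[2]-.0491],[p[0]-.001,p[1],p[2]-.0171],[.367,.2905,.038]])-(320,180)+.5)*9).tolist())
E
```

```text
[[ 0.998  0.005  0.061]
 [ 0.003 -1.     0.024]
 [ 0.061 -0.024 -0.998]]
shift cm [-0.2   0.11  2.54] twist 0.3 | now [0.3684 0.2905 0.1155] yaw -179.7 j [ 60.  12. -33.   3. -42.  28.] t 44.2 F [-0.7 -0.3 -0.3] w 19.3
tip,collar,hole [[270.0, 358.0], [285.0, 293.0], [259.0, 413.0]]
```

View pics/s1.png

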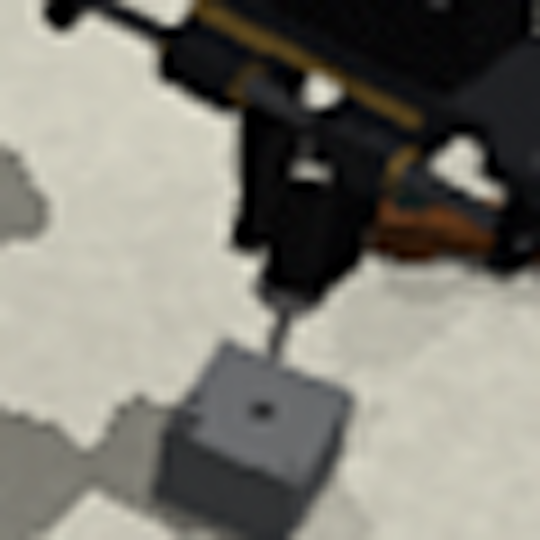

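Call:
carry_out(steps=[[[-0.1, 0.15, 1.2], 0], [[-0.2, 0.18, 2.4], 0], [[-0.24, 0.2, 3.0], 0], [[-0.26, 0.2, 3.4], 0], [[-0.26, 0.2, 3.55], 0]])

```text
time_s: 44.75
tcp_pos: [0.3681, 0.2894, 0.0799]
ee_rot: [[0.998, 0.005, 0.061], [0.003, -1.0, 0.024], [0.061, -0.024, -0.998]]
wrist_force: [-0.7, 0.4, -0.9]
gripper_width: 0.223
```

In the hole with no resistance; going down to the seat.

Call:
carry_out(steps=[[[-0.03, 0.01, 0.5], 0], [[-0.06, 0.02, 1.0], 0], [[-0.09, 0.035, 1.5], 0], [[-0.12, 0.05, 2.0], 0], [[-0.15, 0.06, 2.4], 0], [[-0.16, 0.06, 2.55], 0], [[-0.16, 0.06, 2.6], 0]])

```text
time_s: 45.45
tcp_pos: [0.3684, 0.2895, 0.0549]
ee_rot: [[0.998, 0.006, 0.062], [0.004, -1.0, 0.023], [0.062, -0.023, -0.998]]
wrist_force: [-4.0, -3.1, 15.4]
gripper_width: 0.215
```

Call:
carry_out(steps=[[[0, 0, -0.15], 0], [[0, 0, -0.15], 0], [[0, 0, -0.15], 0], [[0, 0, -0.15], 0], [[0, 0, -0.15], 0]], gripper=0.2)

```text
time_s: 45.95
tcp_pos: [0.3683, 0.2894, 0.0562]
ee_rot: [[0.998, 0.006, 0.061], [0.004, -1.0, 0.023], [0.061, -0.023, -0.998]]
wrist_force: [-0.5, -0.1, 0.6]
gripper_width: 0.56
```

Call:
carry_out(steps=[[[0.15, -0.05, -3], 0], [[0.3, -0.1, -6], 0], [[0.5, -0.2, -10], 0], [[-2, 10, -12], 0], [[-2, 20, -12], 0], [[-2, 20, -12], 0], [[-2, 20, -12], 0]])

```text
time_s: 46.65
tcp_pos: [0.3417, 0.0901, 0.1701]
ee_rot: [[0.998, 0.007, 0.062], [0.006, -1.0, 0.023], [0.062, -0.023, -0.998]]
wrist_force: [1.2, -0.1, 0.2]
gripper_width: 0.603
```

```bash
python3 - <<'E'
from h import *
go([.4,.1,.2])
a=np.array(snap("scene"))[110:310,130:390]; b=np.array(snap("top"))[40:240,100:360]
cv2.imwrite("pics/z1.png",cv2.cvtColor(cv2.resize(np.hstack([a,b]),None,fx=1.53,fy=1.53,interpolation=cv2.INTER_CUBIC),cv2.COLOR_RGB2BGR))
for n in("scene","top"):
    for t in("ref_mid","ref_tip","paper_cup","pitcher","tamper","demitasse","therm1_mid"):
        print(n,t,[(np.round(d["centre"],3).tolist(),round(d["confidence"],2)) for d in r.place_of(n,t)[:4]])
E
```

```text
shift cm [ 6.01 -1.02 -2.6 ] twist 0 | now [0.3417 0.0901 0.1701] yaw -179.6 j [ 43.  -5. -42.   2. -50.  46.] t 46.6 F [ 1.2 -0.1  0.2] w 52.4
scene ref_mid [([0.597, 0.034, 0.038], 0.57), ([0.364, 0.287, 0.062], 0.47)]
scene ref_tip [([0.6, -0.04, 0.044], 0.58), ([0.365, 0.286, 0.008], 0.39), ([0.596, 0.038, 0.04], 0.27)]
scene paper_cup [([0.796, 0.033, -0.005], 0.87), ([0.786, -0.145, 0.002], 0.74), ([0.588, 0.179, 0.041], 0.3)]
scene pitcher [([0.697, 0.374, 0.002], 0.65)]
scene tamper [([0.697, -0.352, 0.003], 0.77)]
scene demitasse [([0.326, -0.398, 0.003], 0.65)]
scene therm1_mid [([0.596, -0.12, 0.044], 0.77), ([0.307, -0.232, 0.011], 0.56), ([0.698, -0.355, 0.001], 0.3)]
top ref_mid [([0.366, 0.29, 0.064], 0.5), ([0.782, -0.14, -0.001], 0.4)]
top ref_tip [([0.694, -0.116, 0.036], 0.52)]
top paper_cup [([0.786, -0.142, -0.001], 0.84), ([0.8, 0.033, -0.003], 0.8)]
top pitcher [([0.691, 0.375, -0.001], 0.82)]
top tamper [([0.595, 0.033, 0.041], 0.49), ([0.641, 0.182, 0.043], 0.26)]
top demitasse [([0.325, -0.398, -0.004], 0.68), ([0.6, 0.108, 0.039], 0.54)]
top therm1_mid [([0.307, -0.234, 0.013], 0.76), ([0.799, 0.033, 0.0], 0.48), ([0.54, 0.183, 0.043], 0.27)]
```

View pics/z1.png

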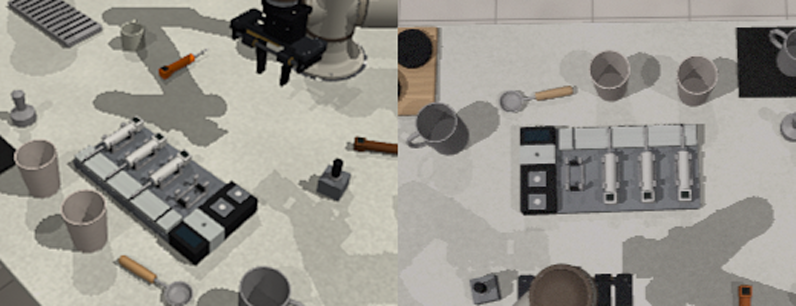

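```bash
python3 -c "
from station import r
print(r.finish_job())"
```

```text
the job is handed in; nothing more can be done
None
```

The morning check is done and the job is handed in, at about 47 s of the 210 s allowed. No verdict was reported back.

**What I did, in order:**
- **Zero key:** pressed with the dock still empty. It bottomed out and was held for about 0.6 s, reading 18 N at the end.
- **Thermometers:** only three white ones were on the counter. I pushed them home into clips 3, 1 and 2, each at the expected home height with 14–17 N of push. The orange and brown look-alikes were left alone.
- **Reference probe:** plugged into the socket until the collar sat on the panel.
- **Log key:** pressed and held for about 0.6 s, with force rising from 6 N to 9.6 N.
- **Return:** the probe went back into its stand and seated 0.2 mm from the expected height. I then released it and moved the arm clear.

**Last checks:**
- **Placement:** the final pictures show the three thermometers in their clips with stems over the block, and the probe upright in its stand.
- **Bystanders:** the cups and pitcher read within about 5 mm of where they started in both cameras. The tamper did too in the scene camera.

**Checks that disagreed or were weak:**
- **Tool tilt:** it drifted to about 3.7° by the end, and I could not correct it through the move commands. It did not affect the fits.
- **Final network readings:** these were unreliable. In the top picture the network mislabelled the tamper and did not find any of the clipped thermometers, so I relied on the picture itself and the seating heights.

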